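Draw the straightedge from its tray and lay it across a gearbox cover

TASK

We are checking this gearbox side cover for warping. Get the flat aluminium straightedge out of the tool tray under the shelf: lift its near end over the tray's lip, draw it out endwise through the mouth, then lay it flat and square across the middle of the cover's open face, bridging its two long sides, and let go. Lower it on without dropping it, and leave the cover, the round drift and the other things on the bench where they are.

Things in the scene. Friction and masses are not known exactly. Their poses are not given: they have to be found in the camera images.
- straightedge_mid (a point): Centre of the straightedge: plain aluminium bar 200 mm long (its y), 28 wide (x), 14 thick (z), 0.2 kg, with a hanging hole at its far end. It starts flat in one of the tray's two lanes, +y pointing into the tray, its near (-y) end 4 to 9 mm behind the middle of the lip. It rests on bearer strips, underside 15 mm above the bench (12 above the tray's floor), so fingers fit down both sides.
- straightedge_near (a point): Middle of the bottom edge of the straightedge's near end (100 mm from its centre towards the mouth, on the underside).
- straightedge_far (a point): Middle of the bottom edge of the straightedge's other end, the one deep in the tray.
- tray_mouth (a point): Middle of the top of the lip across the mouth of the fixed blue steel tray, 27 mm above the bench; the lip is 4 mm thick and 224 mm wide. Axes: +y level into the tray, x along the lip, z up. Two lanes run along y, centred 46 mm either side of the middle: the straightedge lies in one, the round drift in the other (which varies).
- tray_floor (a point): Centre of the tray's black floor, 3 mm above the bench; axes as tray_mouth. The pan is 224 mm (x) by 228 mm (y), with rims 27 mm above the bench all round. In each lane two wooden strips 6 mm wide, 10 mm either side of the lane's centre, run from 50 to 215 mm inside the mouth's outer face, tops 15 mm above the bench.
- shelf_edge (a point): Middle of the lower edge of the blue shelf over the tray, 40 mm inside the lip's middle and 100 mm above the bench; axes as tray_mouth. The shelf runs 325 mm inwards, 262 mm wide, 14 mm thick, with bins on it up to 178 mm above the bench, on legs 122 mm either side of the middle. A gripper must come at the bar's near end leaning outwards, away from the shelf.
- cover_face (a point): Centre of the machined open face of the gearbox side cover, a 3 kg upturned dark iron casting standing loose on the bench, face level, 60 mm above the bench. The face is an 18 mm wide flange round an open middle, 170 mm long (x) by 100 mm wide (y); the straightedge must lie along this y, either way round, on both long flanges, overhanging 50 mm each end.
- drift_mid (a point): Centre of the round steel drift, a plain bar 22 mm in diameter and 170 mm long, in the other lane of the tray. Leave it.
- wrench: Open-ended wrench 190 mm long, flat on the bench on the far side from the robot. Leave it.
- bearing: Ball bearing 80 mm across and 20 mm high, flat on the bench between the robot and the work; origin at the centre of its underside. Leave it.
- grease_tin: Plain steel tin 76 mm across and 62 mm high, on the bench to the robot's right; origin at the centre of its underside. Leave it.
Mind the look-alikes: they are no part of the job. There is more than one size of the part that bears straightedge_mid; the job needs the smaller.

How it is judged:
On the way, in this order (a step that is already met when the one before it is completed fails the run):
1. the straightedge's near end is lifted clear above the lip while its other end is still deep in the tray (z of straightedge_near in the frame of tray_mouth above 0.002 m and y of straightedge_far in the frame of tray_mouth above 0.12 m), for 0.1 s.
2. the straightedge is drawn out endwise: its far end is out past the lip with the bar still within 20 degrees of the tray's length (y of straightedge_far in the frame of tray_mouth below -0.003 m and angle between the y axis of straightedge_mid and the y axis of tray_mouth, either way round below 0.35 rad), for 0.05 s.
At the end, for the whole second after the job is handed in: The straightedge lies at rest, flat (within 3 degrees) on the cover's face, its middle within 25 mm of the middle of the face and square across the two long sides within 12 degrees, released; the cover and the drift are within 15 mm of where they stood (horizontal distance between straightedge_mid and cover_face below 0.025 m and angle between the y axis of straightedge_mid and the y axis of cover_face, either way round below 0.22 rad and z of straightedge_mid in the frame of cover_face between 0.004 and 0.01 m and angle between straightedge_mid's own z axis and vertical below 0.05 rad and linear speed of straightedge below 0.01 m/s and distance of each of cover_face, drift_mid from where it was at the start of the episode below 0.015 m); the robot touches nothing.
It fails at once if the straightedge is dropped: it falls freely from more than about 10 mm, out of the fingers (contact force between the fingers and straightedge below 0.05 N and linear speed of straightedge above 0.45 m/s).
It fails at once if the cover is shoved more than 15 mm (distance of cover_face from where it was at the start of the episode above 0.015 m).
It fails at once if the round drift is moved more than 15 mm (distance of drift_mid from where it was at the start of the episode above 0.015 m).
It fails at once if the wrench, the bearing or the tin is moved more than 20 mm (distance of any of wrench, bearing, grease_tin from where it was at the start of the episode above 0.02 m).
It also fails if it takes over 48 s, if anything falls off the work surface, if the arm or the gripper's body presses on something with over 40 N, if the wrist force passes 120 N, or if a joint passes its speed limit or range.

ROBOT

A 6-joint arm with a two-finger parallel gripper is mounted at the origin on the work surface. World frame = base frame: x ahead of the robot, y to its left, z up, the work surface at z = 0. Lengths are in m, angles in rad, forces in N, time in s.
With the tool pointing down it reaches from about 0.35 to 0.975 m from the base axis. Payload 4.9 kg.
Tool frame: the origin (TCP) lies at the very end of the fingers, on their centre line; the grasp point (between the pads) lies 19 mm behind it; z points along the fingers, y is the direction in which the jaws open and shut (so a half turn about z gives the same grasp; the last joint's range is limited). The gripper opens to 85 mm and grips with 20 to 120 N. Pads are 22 mm wide; open, the fingers measure 114 mm over their backs; the gripper's body (76 mm by 85 mm) begins 54 mm behind the grasp point. The pads swing forward as they close: fully open they stand 13 mm farther back than shut.
Start: joints at [1.022, 0.053, 1.613, -0, 1.476, -0.119], TCP at [0.26, 0.568, 0.199] pointing down, gripper open.
Joint ranges: [-3.01, 3.01], [-1.01, 2.22], [0.06, 2.58], [-1.02, 4.17], [0.09, 2.62], [-3.14, 3.14]. Speed limits (rad/s): [2.57, 2.57, 3.14, 3.14, 3.14, 3.14].

INTERFACE

Orientations are given as a rotation vector (axis times angle).
In Python, from station import ctrl gives the robot as it stands.
- The arm moves only by the tool apply_moves, never from a script. Its argument "deltas" is a list of rows, each a list of 5 numbers: the shift along the tool's x, y, z in m, then the turn about the tool's z in rad, then the gripper's target within -1 to 1 (fully open at 1, half-way at 0, shut at -1). A call has exactly 8 rows; each row shifts and turns the pose as measured when the row begins, along the tool's axes as they then stand; what a row does not reach is not made up. A row lasts 1/8 s, in which the tool goes at most 62.5 mm and 10.7 degrees, less where a joint would pass 70% of its speed; a pose out of reach is approached as far as the arm can. A call with a gripper value outside its range is refused whole. The fingers move at their own pace and stop on an object; "grip_force" is the grip in N (left out, the last holds). Time passes only in rows, so rows that do not move let the fingers close, or fill a call up. It gives the time, the measured TCP pose, the force and the opening at its end, in the units of the state.
- ctrl.get_obs(): the state, without advancing time (a new reading comes with each control period).
- ctrl.get_image(name): name is "scene" or "top"; returns a dict with "img" (420x560x3 uint8, red, green, blue), "range_z" (420x560 float32, m along the optical axis (not along the pixel's ray), 0 where there is no reading), "mtx" (3x3 intrinsics, pixels), "eye" and "attitude" of the camera in the world. Camera axes: x right, y down, z forward; pixel columns grow to the right and rows downward; lengths in m; the calibration is good to about 2 mm. A picture is of the moment at which its call begins.
- ctrl.finish_job(): hands the job in, once; it reports no verdict.
Trained networks look in a picture, given as the dict that the camera call returned (one of the last four; its "shot" number tells which), for a name from the list of things; names that differ only in an ending like _2 or _b are one class to them, and where a whole thing is asked for, a point or a joint stands for the part that bears it (a point fixed in the world has none). Each returns a list of dicts, best first, with "confidence" (0 to 1); they miss things now and then, are a little off and sometimes report something else, mostly with a low value. They report only what shows in the picture. A call takes as long as a camera call. They do not tell look-alikes from the thing itself.
- ctrl.search_frame(picture, target): "extent" ([left, top, width, height] in pixels, round what is visible of it).
- ctrl.spot_point(picture, target): "uv" ([column, row] in pixels: a listed point, or the origin of a listed thing).
The state is a dict: "t": time; "q": joint angles; "dq": joint speeds; "effort": joint torques, N m; "tool_pos": TCP position; "tool_rot": TCP orientation; "contact_force": force on the tool from outside, world axes, zero at the start; "wrist_torque": the same for the moment, N m; "opening": finger opening in m.
Only numpy, scipy, OpenCV 4.12 (cv2) and the standard library are available. Lean on these libraries where they do the work, as an engineer would, in place of code of your own. Each camera call takes 0.05 s, during which the arm holds its last target.

## Working session

There is one attempt and no reset: what is moved stays moved. The work goes in short steps, Python scripts to look and compute and a tool call to move; the robot and the scene stay as the last step left them, time stands still between calls to the robot, and variables do not carry over. Pictures are saved under pics/ and viewed, and the job is handed in when it is done.

Besides the shell and the picture viewer there is one more tool, called after "Request:" in YAML: its name, and indented under it one key for each argument. apply_moves: Moves the arm, as the interface text tells. Its arguments: {"type":"object","properties":{"deltas":{"type":"array"},"grip_force":{"type":"number"}},"required":["deltas"]}

```bash
ls; mkdir -p pics; cat > h.py <<'E'
import numpy as np, cv2, pickle
from station import ctrl
from scipy.spatial.transform import Rotation as R
def att(p):
    a=np.array(p['attitude'],float)
    return a if a.shape==(3,3) else R.from_rotvec(a).as_matrix() if a.size==3 else R.from_quat(a).as_matrix()
def cloud(p):
    z=p['range_z'].astype(float);h,w=z.shape;u,v=np.meshgrid(np.arange(w),np.arange(h));K=np.array(p['mtx'])
    c=np.stack([(u-K[0,2])/K[0,0]*z,(v-K[1,2])/K[1,1]*z,z],-1)
    return c@att(p).T+np.array(p['eye'])
def save(p,n): cv2.imwrite('pics/'+n,cv2.cvtColor(p['img'],cv2.COLOR_RGB2BGR))
E
python3 - <<'E'
from h import *
for n in ['scene','top']:
    p=ctrl.get_image(n); save(p,n+'0.png'); pickle.dump(p,open(n+'0.pkl','wb'))
    print(n,p['eye'],p['attitude'],p['mtx'])
    C=cloud(p)
    for t in ['straightedge_mid','straightedge_near','straightedge_far','tray_mouth','tray_floor','shelf_edge','cover_face','drift_mid','wrench','bearing','grease_tin']:
        for d in ctrl.spot_point(p,t)[:3]:
            u,v=map(int,np.round(d['uv'])); print(t,d['uv'],round(d['confidence'],2),C[min(v,419),min(u,559)].round(3))
o=ctrl.get_obs();print(o)
E
```

```text
pics
scene [ 0.93412362 -0.49447556  0.8765079 ] [-2.32565681 -1.00619432  0.33544103] [[384.74350295   0.         282.60782805]
 [  0.         384.74350295 211.8461841 ]
 [  0.           0.           1.        ]]
straightedge_mid [178.4, 219.2] 0.9 [ 0.288 -0.284  0.019]
straightedge_mid [360.6, 182.4] 0.54 [0.55  0.179 0.027]
straightedge_near [343.1, 201.7] 0.7 [0.563 0.085 0.027]
straightedge_near [219.6, 239.8] 0.65 [ 0.413 -0.237  0.004]
straightedge_far [143.0, 204.6] 0.58 [ 0.18  -0.328  0.019]
tray_mouth [340.0, 166.7] 0.7 [0.514 0.111 0.113]
tray_mouth [328.9, 194.8] 0.57 [0.508 0.09  0.005]
tray_floor [346.5, 177.4] 0.68 [0.496 0.179 0.005]
shelf_edge [337.4, 168.2] 0.6 [0.505 0.112 0.101]
shelf_edge [131.4, 319.4] 0.57 [ 0.472 -0.522  0.054]
shelf_edge [343.5, 303.9] 0.55 [ 0.76  -0.13  -0.001]
cover_face [223.0, 287.5] 0.96 [ 0.542 -0.323  0.031]
drift_mid [333.9, 166.3] 0.52 [0.497 0.108 0.106]
wrench [339.7, 305.5] 0.78 [ 0.759 -0.145  0.009]
wrench [329.3, 195.2] 0.27 [0.508 0.09  0.005]
bearing [274.1, 207.6] 0.73 [ 0.439 -0.064  0.015]
grease_tin [132.6, 317.1] 0.9 
[... 886 characters left out ...]
ease_tin [416.6, 230.3] 0.58 [ 0.435 -0.502  0.064]
{'t': 1.2, 'q': array([ 1.02198746e+00,  5.27305026e-02,  1.61289408e+00,  3.68825045e-05,
        1.47600874e+00, -1.19031033e-01]), 'dq': array([ 0.00066564,  0.00074351, -0.00105563,  0.00183275, -0.00117713,
       -0.00158271]), 'effort': array([ 7.25965747e-04, -3.93662345e+01, -3.70469606e+01, -8.96427832e-05,
        5.05184726e-04, -1.23360343e-05]), 'tool_pos': array([0.26041493, 0.5681422 , 0.19918819]), 'tool_rot': array([-6.69904886e-01, -3.06928821e+00,  4.14573318e-05]), 'contact_force': array([0.06402599, 0.26862832, 0.41422644]), 'wrist_torque': array([ 0.00554287, -0.06517879, -0.05227914]), 'opening': 0.08555369858658149}
```

View pics/scene0.png

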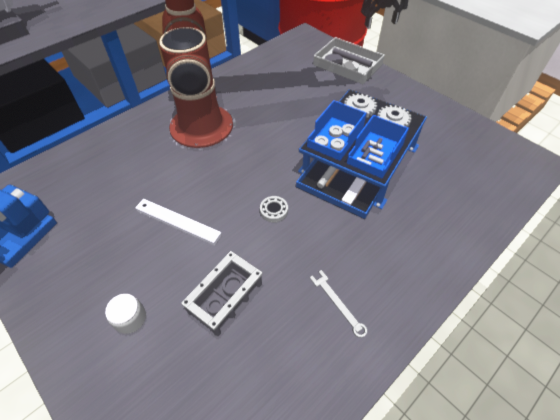

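View pics/top0.png

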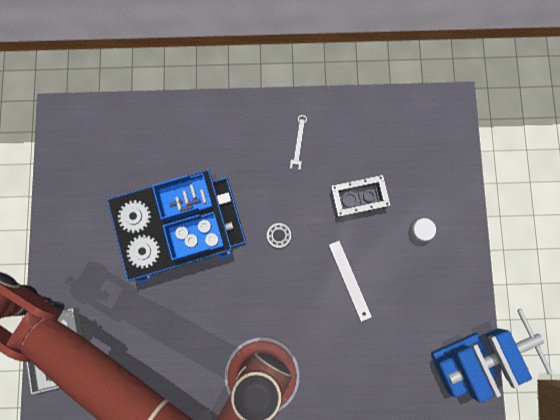

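```bash
python3 - <<'E'
import pickle,cv2,numpy as np
for n,(a,b,c,d) in {'scene':(280,400,120,240),'top':(160,300,130,240)}.items():
    p=pickle.load(open(n+'0.pkl','rb'));i=p['img'][c:d,a:b]
    cv2.imwrite(f'pics/{n}c.png',cv2.resize(i[:,:,::-1],None,fx=5,fy=5,interpolation=cv2.INTER_CUBIC))
E
```

```text
(no output)
```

View pics/scenec.png

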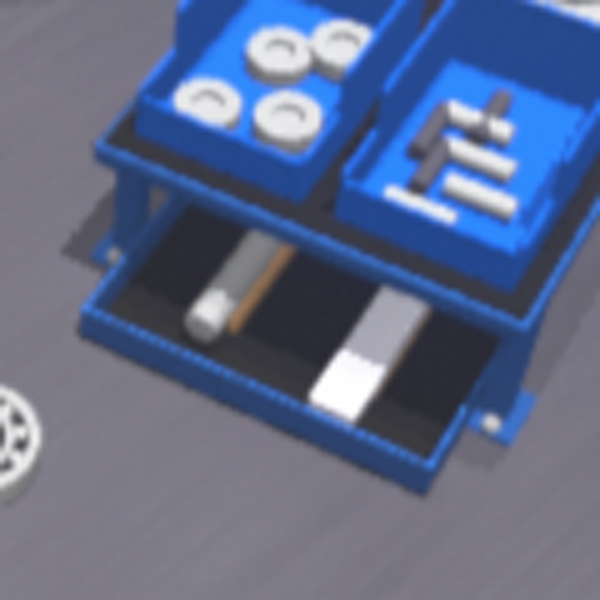

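View pics/topc.png

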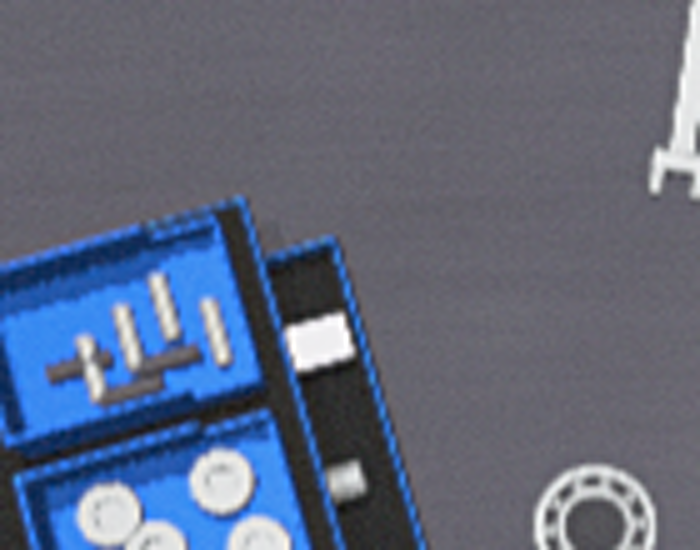

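```bash
python3 - <<'E'
from h import *
def ray(p,u,v,z):
    K=np.array(p['mtx']);d=att(p)@np.array([(u-K[0,2])/K[0,0],(v-K[1,2])/K[1,1],1]);e=np.array(p['eye']);return e+d*(z-e[2])/d[2]
s=pickle.load(open('scene0.pkl','rb'));t=pickle.load(open('top0.pkl','rb'))
f=lambda x,y,o:(o[0]+(x+.5)/5-.5,o[1]+(y+.5)/5-.5)
S=(280,120);T=(160,130)
for nm,x,y,z in [('lip outer L',82,312,.027),('lip outer R',425,470,.027),('bar NL',312,398,.029),('bar NR',357,420,.029),('shelfL',98,150,.114),('shelfR',525,322,.114)]:
    print(nm,ray(s,*f(x,y,S),z).round(4))
for nm,x,y,z in [('lip outer corner',335,236,.027),('lip @bottom',425,548,.027),('bar N+',343,312,.029),('bar N-',355,357,.029),('bar in+',283,327,.029),('bar in-',297,371,.029),('shelf',242,200,.114)]:
    print(nm,ray(t,*f(x,y,T),z).round(4))
for p,n in((s,'s'),(t,'t')):
    C=cloud(p);g=p['img'].min(-1);im=p['img'].astype(int)
    # bar
    m=(C[...,2]>.022)&(C[...,2]<.036)&(np.abs(C[...,0]-.54)<.12)&(np.abs(C[...,1]-.11)<.1)&(g>170)
    P=C[m];print(n,'bar',m.sum(),P.mean(0).round(4)); r=cv2.minAreaRect(P[:,:2].astype(np.float32));print(r, cv2.boxPoints(r).round(4).tolist())
    # cover
    m=(C[...,2]>.050)&(C[...,2]<.07)&(np.abs(C[...,0]-.55)<.13)&(np.abs(C[...,1]+.33)<.13)
    P=C[m];r=cv2.minAreaRect(P[:,:2].astype(np.float32));print('cover',m.sum(),np.median(P[:,2]),r,cv2.boxPoints(r).round(4).tolist())
    m=(C[...,2]>.02)&(C[...,2]<.034)&(np.abs(C[...,0]-.54)<.25)&(np.abs(C[...,1]-.11)<.25)&(im[...,2]>im[...,0]+50)
    P=C[m];print('rim',m.sum()); r=cv2.minAreaRect(P[:,:2].astype(np.float32));print(r,cv2.boxPoints(r).round(4).tolist())
    m=(C[...,2]>.012)&(C[...,2]<.03)&(np.abs(C[...,0]-.28)<.13)&(np.abs(C[...,1]+.28)<.13)&(g>150)
    P=C[m];r=cv2.minAreaRect(P[:,:2].astype(np.float32));print('lookalike',np.median(P[:,2]),r[1])
E
```

```text
lip outer L [0.4192 0.0408 0.027 ]
lip outer R [0.6302 0.0976 0.027 ]
bar NL [0.555 0.089 0.029]
bar NR [0.5827 0.0955 0.029 ]
shelfL [0.392  0.0768 0.114 ]
shelfR [0.6354 0.1496 0.114 ]
lip outer corner [0.63  0.098 0.027]
lip @bottom [0.4241 0.0423 0.027 ]
bar N+ [0.5789 0.0931 0.029 ]
bar N- [0.5491 0.0856 0.029 ]
bar in+ [0.5701 0.1321 0.029 ]
bar in- [0.5409 0.1232 0.029 ]
shelf [0.6352 0.1455 0.114 ]
s bar 164 [0.5457 0.1089 0.0301]
((0.5215312838554382, 0.09912555664777756), (0.1128326877951622, 0.04721257463097572), 19.95182228088379) [[0.4603999853134155, 0.10209999978542328], [0.4765999913215637, 0.05770000070333481], [0.5825999975204468, 0.09619999676942825], [0.5665000081062317, 0.14059999585151672]]
cover 1691 0.06018863862778512 ((0.5516716241836548, -0.32860514521598816), (0.10114607214927673, 0.17042890191078186), 10.342374801635742) [[0.48660001158714294, -0.2538999915122986], [0.5171999931335449, -0.42149999737739563], [0.6166999936103821, -0.4034000039100647], [0.5860999822616577, -0.23569999635219574]]
rim 340
((0.5104027986526489, 0.11330795288085938), (0.2552750
[... 586 characters left out ...]
9, 0.13120000064373016]]
cover 858 0.06096962774621839 ((0.5526621341705322, -0.3309818506240845), (0.10153627395629883, 0.1716276854276657), 10.316779136657715) [[0.48730000853538513, -0.2556000053882599], [0.5181000232696533, -0.4244999885559082], [0.6179999709129333, -0.40630000829696655], [0.5871999859809875, -0.23749999701976776]]
rim 119
((0.5173121094703674, 0.09190244227647781), (0.22295573353767395, 0.04838567227125168), 15.253228187561035) [[0.4034000039100647, 0.08590000122785568], [0.41609999537467957, 0.03920000046491623], [0.6312000155448914, 0.09790000319480896], [0.6184999942779541, 0.1446000039577484]]
lookalike 0.019578300819992234 (0.25957420468330383, 0.03638600930571556)
```

The bar in the tray (scene px ≈(345,198), top px ≈(227,197), 28 mm wide, top at z≈0.029) fits the description. The loose bar at scene (178,219) is a look-alike: it measures 260 mm and lies on the open bench. The drift is at scene (325,182). The enlarged crops confirm this.

The moves can't tilt the tool directly, so I'll push at the reach limit along azimuth 105° to try to get the lean.

Request:
apply_moves:
  deltas:
    - [0.06,0.008,-0.03,0.1,1]
    - [0.06,0.002,-0.03,0.1,1]
    - [0.06,-0.004,-0.03,0.1,1]
    - [0.06,-0.01,-0.03,0.1,1]
    - [0.055,-0.016,-0.03,0.1,1]
    - [0.055,-0.022,-0.03,0.1,1]
    - [0.05,-0.027,-0.03,0.1,1]
    - [0.05,-0.03,-0.03,0.1,1]

```text
t: 2.2
tool_pos: [-0.1162, 0.8114, 0.4251]
tool_rot: [1.856, 2.533, -0.006]
contact_force: [-0.4, 1.4, 0.3]
opening: 0.0854
```

```bash
cat >> h.py <<'E'
def st():
    o=ctrl.get_obs();M=R.from_rotvec(o['tool_rot']).as_matrix()
    print('t',round(o['t'],2),'pos',o['tool_pos'].round(4),'q',o['q'].round(3),'F',o['contact_force'].round(1),'open',round(o['opening'],4))
    z=M[:,2];print('tx',M[:,0].round(3),'ty',M[:,1].round(3),'tz',z.round(3),'tilt',np.degrees(np.arccos(-z[2])).round(1),'az',np.degrees(np.arctan2(z[1],z[0])).round(1),'rad az',np.degrees(np.arctan2(o['tool_pos'][1],o['tool_pos'][0])).round(1),'r',np.hypot(*o['tool_pos'][:2]).round(3))
    return o,M
def to(target,n=None):
    o,M=st();d=M.T@(np.array(target)-o['tool_pos']);print('need tool delta',d.round(4));return d
E
python3 -c "
from h import *
st()"
```

```text
t 2.2 pos [-0.1162  0.8114  0.4251] q [1.622e+00 5.260e-01 6.780e-01 1.000e-03 1.942e+00 1.316e+00] F [-0.4  1.4  0.3] open 0.0854
tx [-0.301  0.953 -0.003] ty [ 0.953  0.301 -0.002] tz [-0.001 -0.004 -1.   ] tilt 0.2 az -106.3 rad az 98.2 r 0.82
```

Request:
apply_moves:
  deltas:
    - [0.045,-0.03,0,0,1]
    - [0.045,-0.03,0,0,1]
    - [0.045,-0.03,0,0,1]
    - [0.06,-0.02,0,0,1]
    - [0.06,0,0,0,1]
    - [0.06,0,0,0,1]
    - [0.06,0,0,0,1]
    - [0.06,0,0,0,1]

```text
t: 3.2
tool_pos: [-0.2934, 0.9718, 0.3201]
tool_rot: [-1.772, -2.431, -0.144]
contact_force: [-0.3, 0.6, 0.1]
opening: 0.0854
```

```bash
python3 -c "
from h import *
st()"
```

```text
t 3.2 pos [-0.2934  0.9718  0.3201] q [1.786 1.06  0.057 0.016 1.864 1.481] F [-0.3  0.6  0.1] open 0.0854
tx [-0.302  0.94   0.161] ty [0.952 0.306 0.   ] tz [-0.049  0.153 -0.987] tilt 9.3 az 107.7 rad az 106.8 r 1.015
```

Request:
apply_moves:
  deltas:
    - [0.06,0,-0.01,0,1]
    - [0.06,0,-0.01,0,1]
    - [0.06,0,-0.01,0,1]
    - [0.06,0,-0.01,0,1]
    - [0.06,0,-0.01,0,1]
    - [0.06,0,-0.01,0,1]
    - [0.06,0,-0.01,0,1]
    - [0.06,0,-0.01,0,1]

```text
t: 4.2
tool_pos: [-0.3223, 1.0427, 0.3834]
tool_rot: [-1.614, -2.213, -0.39]
contact_force: [0.6, 0.0, -0.7]
opening: 0.0854
```

```bash
python3 -c "
from h import *
st()"
```

```text
t 4.2 pos [-0.3223  1.0427  0.3834] q [1.792 1.025 0.056 0.036 1.593 1.491] F [ 0.6  0.  -0.7] open 0.0854
tx [-0.274  0.849  0.451] ty [0.952 0.305 0.004] tz [-0.134  0.431 -0.892] tilt 26.8 az 107.3 rad az 107.2 r 1.091
```

```bash
python3 -c "
from h import *
d=to([.577,.056,.26]);print(d/24)"
```

```text
t 4.2 pos [-0.3223  1.0427  0.3834] q [1.792 1.025 0.056 0.036 1.593 1.491] F [ 0.6  0.  -0.7] open 0.0854
tx [-0.274  0.849  0.451] ty [0.952 0.305 0.004] tz [-0.134  0.431 -0.892] tilt 26.8 az 107.3 rad az 107.2 r 1.091
need tool delta [-1.1399  0.5552 -0.4359]
[-0.04749678  0.02313357 -0.01816296]
```

Request:
apply_moves:
  deltas:
    - [-0.05,0.024,-0.019,0,0.3]
    - [-0.05,0.024,-0.019,0,0.3]
    - [-0.05,0.024,-0.019,0,0.3]
    - [-0.05,0.024,-0.019,0,0.3]
    - [-0.05,0.024,-0.019,0,0.3]
    - [-0.05,0.024,-0.019,0,0.3]
    - [-0.05,0.024,-0.019,0,0.3]
    - [-0.05,0.024,-0.019,0,0.3]

```text
t: 5.2
tool_pos: [-0.0252, 0.7195, 0.3456]
tool_rot: [-1.6, -2.205, -0.411]
contact_force: [1.2, -0.2, 0.1]
opening: 0.0556
```

```bash
python3 -c "
from h import *
d=to([.577,.056,.26]);print(d/16)"
```

```text
t 5.2 pos [-0.0252  0.7195  0.3456] q [ 1.413 -0.096  1.579  0.219  1.221  1.068] F [ 1.2 -0.2  0.1] open 0.0556
tx [-0.277  0.839  0.469] ty [0.951 0.308 0.011] tz [-0.135  0.449 -0.883] tilt 28.0 az 106.8 rad az 92.0 r 0.72
need tool delta [-0.7633  0.3678 -0.3038]
[-0.04770535  0.02298862 -0.01898867]
```

Request:
apply_moves:
  deltas:
    - [-0.05,0.024,-0.02,0,0.3]
    - [-0.05,0.024,-0.02,0,0.3]
    - [-0.05,0.024,-0.02,0,0.3]
    - [-0.05,0.024,-0.02,0,0.3]
    - [-0.05,0.024,-0.02,0,0.3]
    - [-0.05,0.024,-0.02,0,0.3]
    - [-0.05,0.024,-0.02,0,0.3]
    - [-0.05,0.024,-0.02,0,0.3]

```text
t: 6.2
tool_pos: [0.2988, 0.3608, 0.3094]
tool_rot: [-1.591, -2.207, -0.453]
contact_force: [1.5, 0.1, -0.3]
opening: 0.0557
```

```bash
python3 -c "
from h import *
d=to([.577,.056,.26]);print(d/8)"
```

```text
t 6.2 pos [0.2988 0.3608 0.3094] q [ 0.382 -0.559  2.002  0.5    1.616  0.104] F [ 1.5  0.1 -0.3] open 0.0557
tx [-0.286  0.828  0.482] ty [0.951 0.307 0.038] tz [-0.117  0.469 -0.875] tilt 28.9 az 103.9 rad az 50.4 r 0.468
need tool delta [-0.3558  0.1693 -0.1323]
[-0.04447338  0.02116134 -0.01653387]
```

Request:
apply_moves:
  deltas:
    - [-0.046,0.022,-0.017,0.01,0.3]
    - [-0.046,0.022,-0.017,0.01,0.3]
    - [-0.046,0.022,-0.017,0.01,0.3]
    - [-0.046,0.022,-0.017,0.01,0.3]
    - [-0.046,0.022,-0.017,0,0.3]
    - [-0.046,0.022,-0.017,0,0.3]
    - [-0.046,0.022,-0.017,0,0.3]
    - [-0.035,0.016,-0.01,0,0.3]

```text
t: 7.2
tool_pos: [0.5814, 0.0348, 0.2644]
tool_rot: [-1.649, -2.184, -0.472]
contact_force: [-0.6, -0.4, 1.3]
opening: 0.0552
```

```bash
python3 -c "
from h import *
o,M=st()
T=np.array([.5612,.108,.010])
d=to(T-M[:,2]*.11)
p=ctrl.get_image('scene');save(p,'s1.png');p=ctrl.get_image('top');save(p,'t1.png')"
```

```text
t 7.2 pos [0.5814 0.0348 0.2644] q [-0.302  0.022  1.599  0.445  1.748 -0.551] F [-0.6 -0.4  1.3] open 0.0552
tx [-0.252  0.843  0.476] ty [0.964 0.262 0.047] tz [-0.085  0.47  -0.878] tilt 28.6 az 100.2 rad az 3.4 r 0.582
t 7.2 pos [0.5814 0.0348 0.2644] q [-0.302  0.022  1.599  0.445  1.748 -0.551] F [-0.6 -0.4  1.3] open 0.0552
tx [-0.252  0.843  0.476] ty [0.964 0.262 0.047] tz [-0.085  0.47  -0.878] tilt 28.6 az 100.2 rad az 3.4 r 0.582
need tool delta [-0.0542 -0.0123  0.1496]
```

View pics/s1.png

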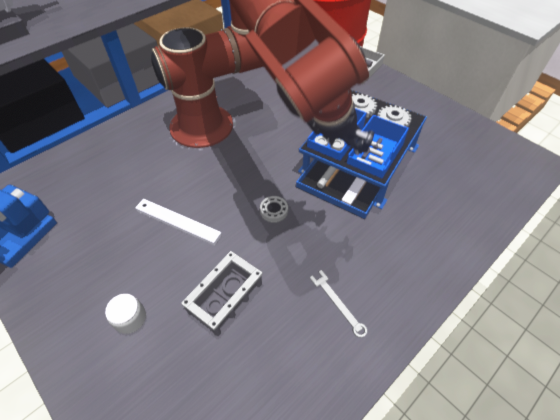

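Request:
apply_moves:
  deltas:
    - [-0.026,-0.006,0.02,0,0.3]
    - [-0.026,-0.006,0.02,0,0.3]
    - [0,0,0.03,0,0.3]
    - [0,0,0.03,0,0.3]
    - [0,0,0.03,0,0.3]
    - [0,0,0.02,0,0.3]
    - [0,0,0.02,0,0.3]
    - [0,0,0,0,0.3]

```text
t: 8.3
tool_pos: [0.5717, 0.0696, 0.0905]
tool_rot: [-1.657, -2.197, -0.482]
contact_force: [0.6, 0.0, -0.5]
opening: 0.0558
```

```bash
python3 -c "
from h import *
d=to([.5607,.1099,.010])
p=ctrl.get_image('scene');save(p,'s2.png');i=p['img'][100:240,260:420];cv2.imwrite('pics/s2c.png',cv2.resize(i[:,:,::-1],None,fx=4,fy=4))"
```

```text
t 8.3 pos [0.5717 0.0696 0.0905] q [-0.251  0.122  1.793  0.453  1.445 -0.637] F [ 0.6  0.  -0.5] open 0.0558
tx [-0.258  0.846  0.467] ty [0.964 0.26  0.061] tz [-0.07   0.466 -0.882] tilt 28.1 az 98.5 rad az 6.9 r 0.576
need tool delta [-0.0007 -0.0051  0.0906]
```

View pics/s2c.png

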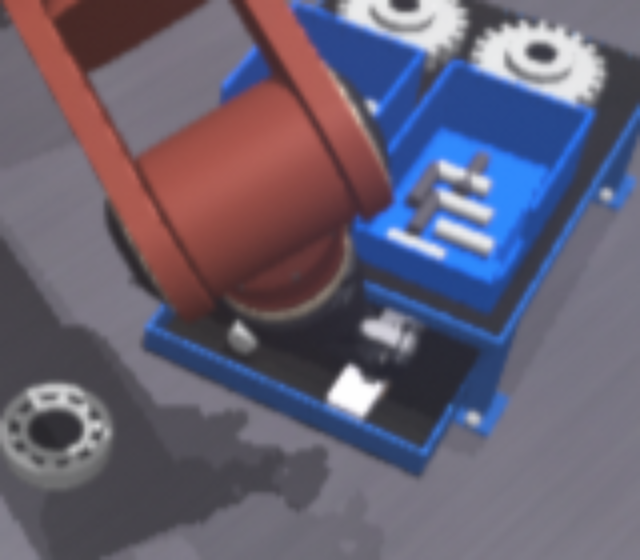

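Request:
apply_moves:
  deltas:
    - [0,-0.003,0.02,0,0.3]
    - [0,-0.002,0.02,0,0.3]
    - [0,0,0.02,0,0.3]
    - [0,0,0.01,0,0.3]
    - [0,0,0.01,0,0.3]
    - [0,0,0,0,0.3]
    - [0,0,0,0,0.3]
    - [0,0,0,0,0.3]

```text
t: 9.35
tool_pos: [0.5641, 0.1065, 0.0178]
tool_rot: [-1.66, -2.201, -0.487]
contact_force: [-0.6, -0.2, 0.6]
opening: 0.0558
```

```bash
python3 -c "
from h import *
d=to([.5607,.1099,.010])
p=ctrl.get_image('scene');save(p,'s3.png');i=p['img'][120:230,290:400];cv2.imwrite('pics/s3c.png',cv2.resize(i[:,:,::-1],None,fx=5,fy=5,interpolation=2))
p=ctrl.get_image('top');save(p,'t3.png')"
```

```text
t 9.35 pos [0.5641 0.1065 0.0178] q [-0.193  0.192  1.853  0.479  1.299 -0.649] F [-0.6 -0.2  0.6] open 0.0558
tx [-0.259  0.847  0.464] ty [0.964 0.258 0.066] tz [-0.064  0.465 -0.883] tilt 28.0 az 97.8 rad az 10.7 r 0.574
need tool delta [ 0.0002 -0.0029  0.0087]
```

View pics/s3c.png

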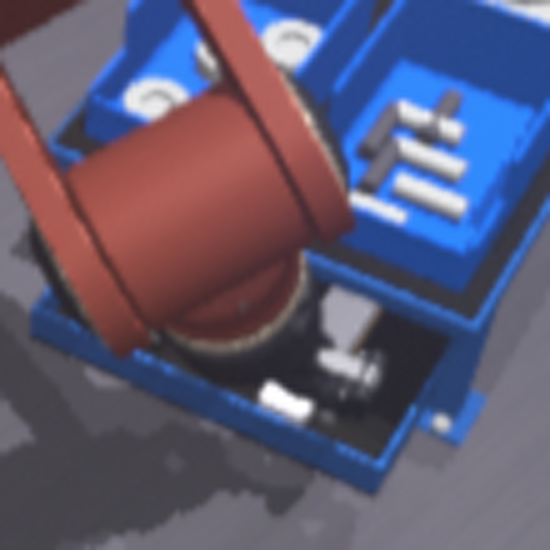

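Request:
apply_moves:
  deltas:
    - [0,-0.003,0.006,0,0.3]
    - [0,0,0,0,-1]
    - [0,0,0,0,-1]
    - [0,0,0,0,-1]
    - [0,0,0,0,-1]
    - [0,0,0,0,-1]
    - [0,0,0,0,-1]
    - [0,0,0,0,-1]
  grip_force: 60

```text
t: 10.45
tool_pos: [0.5611, 0.1083, 0.0125]
tool_rot: [-1.661, -2.201, -0.488]
contact_force: [0.0, -0.7, 0.5]
opening: -0.0001
```

```bash
python3 -c "
from h import *
d=to([.5607,.1099,.010])"
```

```text
t 10.45 pos [0.5611 0.1083 0.0125] q [-0.191  0.193  1.862  0.481  1.288 -0.653] F [ 0.  -0.7  0.5] open -0.0001
tx [-0.259  0.847  0.464] ty [0.964 0.258 0.068] tz [-0.062  0.464 -0.883] tilt 27.9 az 97.7 rad az 10.9 r 0.571
need tool delta [ 0.0003 -0.0002  0.003 ]
```

```bash
python3 -c "
from h import *
p=ctrl.get_image('scene');save(p,'s4.png');i=p['img'][120:230,290:400];cv2.imwrite('pics/s4c.png',cv2.resize(i[:,:,::-1],None,fx=5,fy=5,interpolation=2))
p=ctrl.get_image('top');save(p,'t4.png');i=p['img'][130:240,160:270];cv2.imwrite('pics/t4c.png',cv2.resize(i[:,:,::-1],None,fx=5,fy=5,interpolation=2))"
```

```text
(no output)
```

View pics/s4c.png

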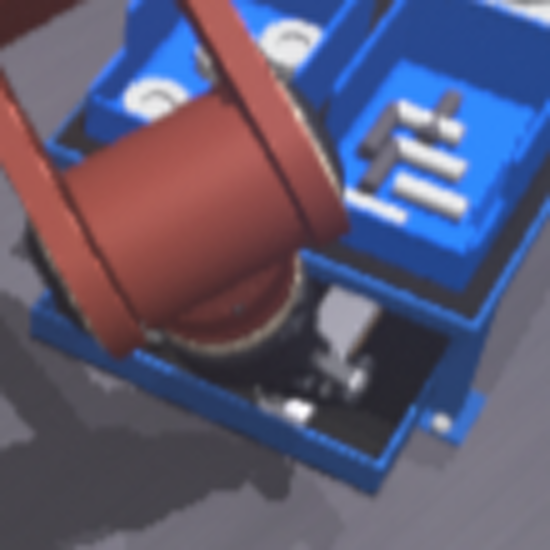

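View pics/t4c.png

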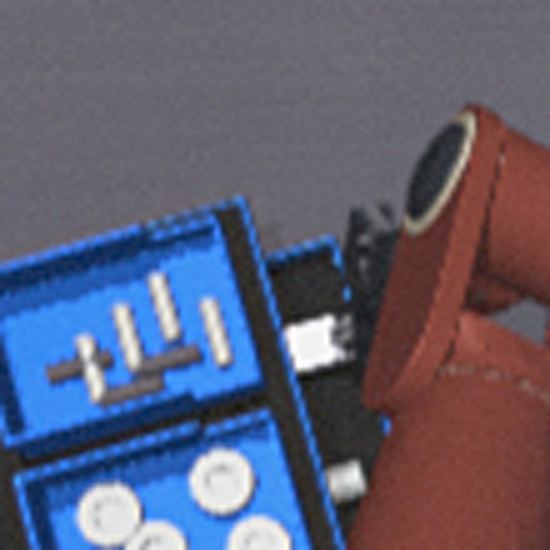

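```bash
python3 -c "
from h import *
np.set_printoptions(linewidth=250)
p=ctrl.get_image('top');C=cloud(p);pickle.dump(p,open('t4.pkl','rb'))
print((C[186:208,214:236,2]*1000).round(0).astype(int))
p=ctrl.get_image('scene');C=cloud(p);pickle.dump(p,open('s4.pkl','rb'))
print((C[182:208,340:368,2]*1000).round(0).astype(int))
o,M=st()
def proj(p,X):
    c=att(p).T@(X-np.array(p['eye']));K=np.array(p['mtx']);return (K@c/c[2])[:2]
print('tcp px',proj(p,o['tool_pos']),proj(pickle.load(open('t4.pkl','rb')),o['tool_pos']))
i=p['img'][170:220,325:385];cv2.imwrite('pics/s5c.png',cv2.resize(i[:,:,::-1],None,fx=12,fy=12,interpolation=2))
"
```

```text
Traceback (most recent call last):
FileNotFoundError: [Errno 2] No such file or directory: 't4.pkl'
```

```bash
ls -la . pics; pwd; touch t4.pkl; ls t4.pkl; df -h . | tail -1; id -un
```

```text
.:
total 3240
drwxr-xr-x  3 agent agent    4096 Dec  7 16:18 .
drwxr-xr-x 23 root  root     4096 Dec  7 16:17 ..
-rw-r--r--  1 agent agent    1210 Dec  7 16:21 h.py
drwxr-xr-x  2 agent agent    4096 Dec  7 16:26 pics
-rw-r--r--  1 agent agent 1646946 Dec  7 16:18 scene0.pkl
-rw-r--r--  1 agent agent 1646946 Dec  7 16:18 top0.pkl

pics:
total 4932
drwxr-xr-x 2 agent agent   4096 Dec  7 16:26 .
drwxr-xr-x 3 agent agent   4096 Dec  7 16:18 ..
-rw-r--r-- 1 agent agent 286760 Dec  7 16:25 s1.png
-rw-r--r-- 1 agent agent 286503 Dec  7 16:25 s2.png
-rw-r--r-- 1 agent agent 336913 Dec  7 16:25 s2c.png
-rw-r--r-- 1 agent agent 286546 Dec  7 16:26 s3.png
-rw-r--r-- 1 agent agent 293786 Dec  7 16:26 s3c.png
-rw-r--r-- 1 agent agent 286022 Dec  7 16:26 s4.png
-rw-r--r-- 1 agent agent 291254 Dec  7 16:26 s4c.png
-rw-r--r-- 1 agent agent 281464 Dec  7 16:18 scene0.png
-rw-r--r-- 1 agent agent 315245 Dec  7 16:18 scenec.png
-rw-r--r-- 1 agent agent 396858 Dec  7 16:25 t1.png
-rw-r--r-- 1 agent agent 396043 Dec  7 16:26 t3.png
-rw-r--r-- 1 agent agent 395695 Dec  7 16:26 t4.png
-rw-r--r-- 1 agent agent 355391 Dec  7 16:26 t4c.png
-rw-r--r-- 1 agent agent 392909 Dec  7 16:18 top0.png
-rw-r--r-- 1 agent agent 421869 Dec  7 16:18 topc.png
.
t4.pkl
/dev/vda        252G  1.4G   80G   2% /
agent
```

Writing works now, so I'll rerun it.

```bash
python3 -c "
from h import *
np.set_printoptions(linewidth=250)
t=ctrl.get_image('top');C=cloud(t)
print((C[186:208,214:236,2]*1000).round(0).astype(int))
p=ctrl.get_image('scene');C=cloud(p)
print((C[182:208,340:368,2]*1000).round(0).astype(int))
o,M=st()
def proj(p,X):
    c=att(p).T@(X-np.array(p['eye']));K=np.array(p['mtx']);return (K@c/c[2])[:2]
print('tcp px',proj(p,o['tool_pos']),proj(t,o['tool_pos']))
i=p['img'][170:220,325:385];cv2.imwrite('pics/s5c.png',cv2.resize(i[:,:,::-1],None,fx=12,fy=12,interpolation=2))
"
```

```text
[[   7    6    7    6   10    9   11   12    5    8    0    8    1    9   84   96  103   96  130  176  186  190]
 [ 110   10    7   -4    1    3    3    3    0    5   -1    5    2    0   -3   96   89  117  124  180  184  185]
 [ 118   -1    4    5   -5    8    8    2    5    2    4    2    2    3   -1   31  103  119  122  173  187  177]
 [ 114    5    1    3 1626    2    0    6    5   -1   15    4    2    8    1   26   94  114  113  124  181  186]
 [ 115    3    6    5   10    7    6    9   -1    6    2    0    2    5   -1   83   95  115  113  118  177  182]
 [ 119  113    1    3    5    5    1    0    9    4    7    7    1    7   67   89   95  113  106  102   85  173]
 [ 111  116    5    0   -6   -4    2   10    1    6    8    5   -1   54   67   82   86   98   88   90   85  175]
 [ 121  115    3    0    3   -1    5    2    7    6   30   31   33   61   71   85   80   80   80   71  127  135]
 [ 116  113  111   11  -10    1   10   27   30   37   29   32   29   63   72   70   80   87  103  119  125  322]
 [ 117  110  113   26   37   30   30   23   31   25   25   26   56   69   61   80  
[... 3964 characters left out ...]
 5   5   4   4   2   4   5   3   3   2   4   3   5   8   7   3   5]
 [ 13  14  15  15  19  24  25  24  28  30  27   3   4   3   5   3   2   3   2   5   1   3   5   6   3   4   4   4]
 [ 10  11  11  13  15  15  18  21  22  28  28  29  27   5   3   7   5   3   4   6   3   7   8   5   3   4   4   2]
 [  4   3   5   7  13  15  17  18  19  18  24  25  28  29  28  26   4   5   7   7   5   2   2   4   5   2   2   3]]
t 10.7 pos [0.5611 0.1083 0.0125] q [-0.191  0.193  1.862  0.481  1.288 -0.653] F [-0.1 -0.2 -0.9] open 0.0002
tx [-0.259  0.847  0.464] ty [0.964 0.258 0.068] tz [-0.062  0.464 -0.883] tilt 27.9 az 97.6 rad az 10.9 r 0.571
tcp px [347.3801832  200.39581212] [224.17535278 198.39470553]
```

View pics/s5c.png

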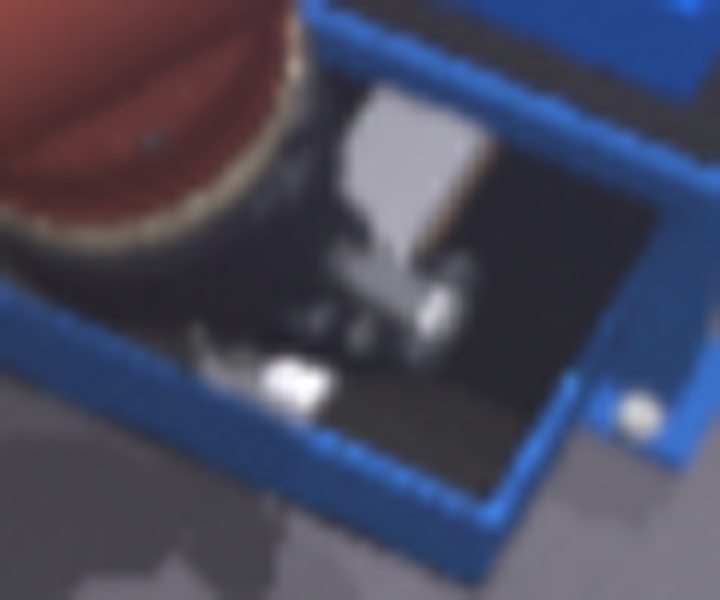

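```bash
python3 -c "
from h import *
t=ctrl.get_image('top');s=ctrl.get_image('scene')
o,M=st()
for n,p in(('top',t),('scene',s)):
    C=cloud(p).reshape(-1,3)
    L=(C-o['tool_pos'])@M   # tool frame
    m=(np.abs(L[:,0])<.06)&(np.abs(L[:,1])<.07)&(L[:,2]>-.09)&(C[:,2]>.036)
    L=L[m]
    L=L[np.argsort(-L[:,2])]
    print(n);print((L[:70]*1000).round(0).astype(int).tolist())
"
```

```text
t 10.8 pos [0.5611 0.1083 0.0125] q [-0.191  0.193  1.862  0.481  1.288 -0.653] F [ 0.2  0.1 -0. ] open 0.0003
tx [-0.259  0.847  0.464] ty [0.964 0.258 0.068] tz [-0.062  0.464 -0.883] tilt 27.9 az 97.7 rad az 10.9 r 0.571
top
[[28, -13, -15], [22, 9, -17], [19, -12, -18], [7, -13, -25], [14, -12, -26], [6, -7, -26], [4, -10, -37], [11, -3, -41], [10, 0, -42], [5, -7, -42], [4, 9, -43], [10, 3, -44], [-6, -14, -45], [4, 12, -45], [9, -4, -46], [11, -7, -46], [4, -9, -48], [5, 1, -49], [0, -14, -51], [4, 10, -51], [10, 1, -52], [9, -6, -53], [8, -13, -53], [13, -2, -55], [5, -11, -56], [6, -14, -57], [10, -3, -57], [9, -7, -59], [6, 12, -59], [13, 3, -60], [6, -8, -61], [10, 2, -62], [9, -2, -64], [10, 5, -64], [51, 68, -66], [7, -13, -67], [12, -6, -69], [9, -4, -71], [12, 0, -72], [10, -7, -72], [10, 6, -72], [-2, 0, -73], [11, 3, -73], [55, 41, -73], [8, -8, -74], [9, -1, -74], [59, 51, -75], [55, -60, -75], [60, 6, -75], [9, 25, -76], [59, 64, -76], [56, 54, -76], [56, 31, -76], [8, -15, -77], [56, -37, -77], [59, 44, -77], [58, 37, -77], [3, 0, -78], [58, -53, -78], [60, 8, -78]
[... 503 characters left out ...]
57, 16, -69], [58, 27, -69], [59, 67, -70], [58, 50, -70], [56, 37, -70], [57, 10, -70], [60, 55, -70], [56, 39, -71], [58, 12, -71], [55, 43, -71], [59, 53, -71], [56, 68, -71], [57, 56, -71], [58, 36, -71], [55, 66, -71], [57, 48, -71], [59, 38, -72], [-6, 13, -72], [56, 31, -72], [58, 30, -72], [56, 62, -72], [57, 65, -72], [57, 19, -73], [55, 52, -73], [59, 9, -73], [59, 47, -74], [58, 45, -74], [59, 33, -74], [55, 54, -74], [58, 62, -74], [56, 43, -75], [60, 67, -75], [57, 22, -75], [56, 5, -75], [57, 7, -75], [59, 12, -75], [58, 25, -76], [59, 50, -76], [57, 60, -76], [60, 53, -76], [-11, 10, -76], [59, 21, -76], [58, 64, -76], [58, 2, -76], [57, -1, -77], [58, -5, -77], [57, 16, -77]]
```

```bash
python3 -c "
from h import *
t=ctrl.get_image('top');s=ctrl.get_image('scene')
o,M=st()
def proj(p,X):
    c=att(p).T@(X-np.array(p['eye']));K=np.array(p['mtx']);return (K@c/c[2])[:2]
for p in(t,s):
  C=cloud(p)
  for L in [(11,0,-25),(11,0,-30),(11,0,-35),(11,0,-40),(11,0,-45),(11,0,-50),(-11,0,-25),(-11,0,-30),(-11,0,-35),(-11,0,-40),(-11,0,-45),(0,14,-25),(0,14,-35)]:
    X=o['tool_pos']+M@np.array(L)/1000; u=proj(p,X); i,j=np.round(u).astype(int)
    print(L,X.round(3),u.round(1),C[j,i].round(3),p['img'][j,i])
"
```

```text
t 10.9 pos [0.5611 0.1083 0.0126] q [-0.191  0.193  1.862  0.481  1.288 -0.653] F [ 0.1 -0.2  0.6] open -0.0
tx [-0.259  0.847  0.464] ty [0.964 0.258 0.068] tz [-0.062  0.464 -0.883] tilt 27.9 az 97.6 rad az 10.9 r 0.571
(11, 0, -25) [0.56  0.106 0.04 ] [223.9 197.3] [0.563 0.107 0.03 ] [245 244 245]
(11, 0, -30) [0.56  0.104 0.044] [224.4 197. ] [0.563 0.107 0.03 ] [245 244 245]
(11, 0, -35) [0.56  0.101 0.049] [225.  196.6] [0.562 0.103 0.032] [250 248 251]
(11, 0, -40) [0.561 0.099 0.053] [225.5 196.3] [0.562 0.097 0.054] [130 128 135]
(11, 0, -45) [0.561 0.097 0.057] [226.1 195.9] [0.562 0.097 0.054] [130 128 135]
(11, 0, -50) [0.561 0.094 0.062] [226.7 195.6] [0.561 0.094 0.058] [73 72 75]
(-11, 0, -25) [0.566 0.087 0.03 ] [230. 196.] [0.557 0.082 0.078] [83 83 86]
(-11, 0, -30) [0.566 0.085 0.034] [230.5 195.6] [0.556 0.078 0.084] [44 44 47]
(-11, 0, -35) [0.566 0.083 0.038] [231.1 195.3] [0.559 0.078 0.085] [35 38 39]
(-11, 0, -40) [0.566 0.08  0.043] [231.7 194.9] [0.555 0.073 0.106] [43 42 48]
(-11, 0, -45) [0.567 0.078 0.047] [232.3 194.6] [0.555 0.073 0.106] [43 42 48]
(0
[... 491 characters left out ...]
7 0.057] [346.8 192.5] [0.607 0.025 0.156] [41 39 48]
(11, 0, -50) [0.561 0.094 0.062] [346.5 192. ] [0.607 0.024 0.16 ] [41 40 49]
(-11, 0, -25) [0.566 0.087 0.03 ] [344.5 201.5] [0.564 0.087 0.026] [100 107 133]
(-11, 0, -30) [0.566 0.085 0.034] [344.2 201.1] [0.562 0.09  0.026] [121 121 132]
(-11, 0, -35) [0.566 0.083 0.038] [343.9 200.6] [0.562 0.09  0.026] [121 121 132]
(-11, 0, -40) [0.566 0.08  0.043] [343.6 200.1] [0.565 0.084 0.039] [ 96  96 102]
(-11, 0, -45) [0.567 0.078 0.047] [343.4 199.6] [0.558 0.091 0.026] [104 104 112]
(0, 14, -25) [0.576 0.1   0.036] [350.7 199.9] [0.596 0.068 0.081] [114 113 119]
(0, 14, -35) [0.577 0.096 0.044] [350.2 198.9] [0.595 0.065 0.086] [57 56 63]
```

Request:
apply_moves:
  deltas:
    - [0,0,-0.03,0,-1]
    - [0,0,-0.03,0,-1]
    - [0,0,-0.03,0,-1]
    - [0,0,-0.03,0,-1]
    - [0,0,0,0,-1]
    - [0,0,0,0,0.0]
    - [0,0,0,0,0.0]
    - [0,0,0,0,0.0]

```text
t: 11.9
tool_pos: [0.5655, 0.053, 0.1167]
tool_rot: [-1.657, -2.196, -0.482]
contact_force: [0.0, -0.5, -0.9]
opening: 0.0425
```

```bash
cat >> h.py <<'E'
def proj(p,X):
    c=att(p).T@(X-np.array(p['eye']));K=np.array(p['mtx']);return (K@c/c[2])[:2]
E
python3 -c "
from h import *
t=ctrl.get_image('top');s=ctrl.get_image('scene')
o,M=st()
for n,p,(a,b,c,d) in(('t6',t,(200,270,160,230)),('s6',s,(310,400,130,220))):
    i=cv2.resize(p['img'][c:d,a:b,::-1],None,fx=6,fy=6,interpolation=2).copy()
    for k in (0,-20,-40,-60):
        u=proj(p,o['tool_pos']+M@np.array([0,0,k/1000]));cv2.circle(i,(int((u[0]-a+.5)*6),int((u[1]-c+.5)*6)),4,(0,255,255) if k else (0,0,255),1)
    cv2.imwrite('pics/'+n+'.png',i)
    C=cloud(p).reshape(-1,3);L=(C-o['tool_pos'])@M
    m=(np.abs(L[:,0])<.03)&(np.abs(L[:,1])<.06)&(L[:,2]>-.07)&(C[:,2]>.036)&(L[:,2]<.02)
    L=L[m];L=L[np.argsort(-L[:,2])];print(n,(L[:40]*1000).round(0).astype(int).tolist())
"
```

```text
t 12.0 pos [0.5656 0.0529 0.1169] q [-0.281  0.083  1.787  0.444  1.498 -0.643] F [ 0.5 -1.3 -0.3] open 0.0429
tx [-0.257  0.846  0.467] ty [0.964 0.259 0.061] tz [-0.07   0.466 -0.882] tilt 28.1 az 98.5 rad az 5.3 r 0.568
t6 [[-5, 21, -34], [4, -28, -36], [0, 21, -37], [8, -28, -37], [9, 26, -39], [5, 31, -41], [5, -33, -43], [10, -26, -43], [7, -26, -44], [5, -30, -44], [-8, 21, -44], [7, 20, -45], [7, 32, -47], [-9, 20, -48], [12, -23, -48], [11, 20, -48], [5, -34, -49], [11, 23, -49], [9, -24, -50], [5, -32, -51], [2, 21, -51], [-1, 20, -51], [9, 22, -51], [8, -28, -52], [12, 25, -53], [-7, 22, -53], [4, 30, -54], [7, 31, -54], [6, -29, -55], [-9, 21, -56], [8, 33, -56], [10, -26, -57], [10, 27, -58], [9, 20, -58], [5, 32, -58], [-1, 21, -58], [10, -23, -59], [12, 24, -59], [6, -34, -59], [6, -21, -60]]
s6 [[-4, -23, -33], [-7, 26, -35], [-8, -23, -37], [-10, 22, -39], [-10, -24, -43], [-6, 27, -43], [-10, -29, -44], [-6, 30, -45], [-10, 26, -45], [-10, 21, -48], [-6, 33, -50], [-9, 27, -51], [-10, 25, -52], [-6, 28, -53], [-6, 31, -54], [-5, 34, -56], [-10, 23, -56], [-8, 27, -58], [-10, 26, -61], [-4, 34, -61], [-10, 21, -63], [-6, 33, -67]]
```

View pics/s6.png

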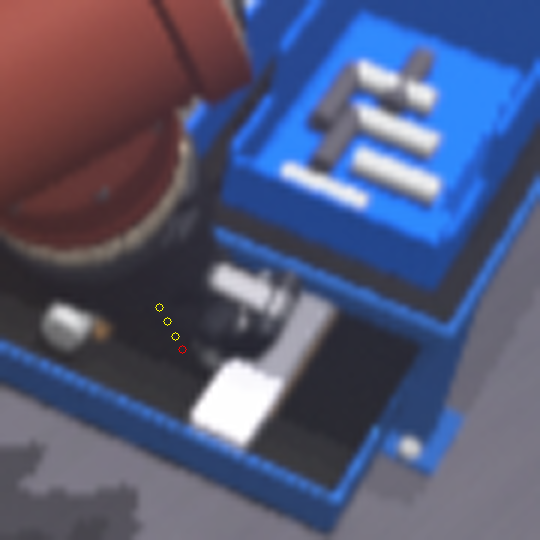

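View pics/t6.png

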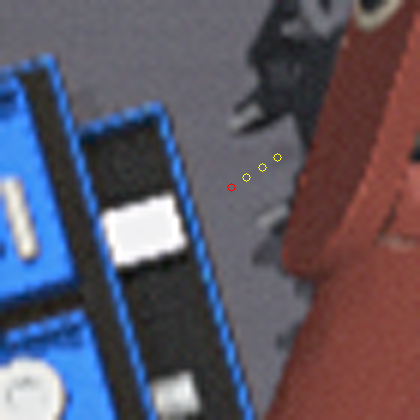

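The fingers shut above the bar. Both cameras put the fingertips about 35 mm behind the reported TCP, both shut and at 43 mm open. I'll correct for that offset.

```bash
python3 -c "
from h import *
o,M=st()
T=np.array([.5607,.1099,.011]);d=M.T@(T-o['tool_pos'])+[0,0,.034];print(d)
"
```

```text
t 12.0 pos [0.5656 0.0529 0.1169] q [-0.281  0.083  1.787  0.444  1.498 -0.643] F [ 0.5 -1.3 -0.3] open 0.0429
tx [-0.257  0.846  0.467] ty [0.964 0.259 0.061] tz [-0.07   0.466 -0.882] tilt 28.1 az 98.5 rad az 5.3 r 0.568
[-1.74838010e-05  3.64292003e-03  1.54300510e-01]
```

Request:
apply_moves:
  deltas:
    - [0,0,0.03,0,0.3]
    - [0,0,0.03,0,0.3]
    - [0,0,0.03,0,0.3]
    - [0,0,0.02,0,0.3]
    - [0,0,0.01,0,0.3]
    - [0,0,0.01,0,0.3]
    - [0,0,0,0,0.3]
    - [0,0,0,0,0.3]

```text
t: 13.0
tool_pos: [0.5586, 0.1149, -0.0001]
tool_rot: [-1.659, -2.199, -0.485]
contact_force: [0.3, -0.2, 0.3]
opening: 0.0556
```

```bash
python3 -c "
from h import *
o,M=st()
T=np.array([.5607,.1099,.011]);d=M.T@(T-o['tool_pos'])+[0,0,.034];print(d)
t=ctrl.get_image('top');s=ctrl.get_image('scene')
for n,p,(a,b,c,d) in(('t7',t,(200,270,160,230)),('s7',s,(310,400,130,220))):
    i=cv2.resize(p['img'][c:d,a:b,::-1],None,fx=6,fy=6,interpolation=2).copy()
    cv2.imwrite('pics/'+n+'.png',i)
    C=cloud(p).reshape(-1,3);L=(C-o['tool_pos'])@M
    m=(np.abs(L[:,0])<.03)&(np.abs(L[:,1])<.06)&(L[:,2]>-.07)&(C[:,2]>.036)&(L[:,2]<.02)
    L=L[m];L=L[np.argsort(-L[:,2])];print(n,(L[:20]*1000).round(0).astype(int).tolist())
"
```

```text
t 13.0 pos [ 5.586e-01  1.149e-01 -1.000e-04] q [-0.18   0.209  1.869  0.486  1.267 -0.654] F [ 0.3 -0.2  0.3] open 0.0556
tx [-0.258  0.847  0.465] ty [0.964 0.259 0.064] tz [-0.066  0.465 -0.883] tilt 28.0 az 98.1 rad az 11.6 r 0.57
[0.00038819 0.00141044 0.02178227]
t7 [[11, -4, -37], [3, 38, -40], [8, 32, -41], [-1, 27, -41], [8, -33, -43], [4, 27, -44], [-2, 12, -44], [5, -41, -47], [8, -30, -47], [5, 40, -47], [10, 27, -49], [-8, 27, -49], [5, -38, -49], [-4, 27, -51], [3, 42, -52], [9, -35, -54], [1, 27, -54], [10, 32, -55], [5, 28, -55], [7, 32, -55]]
s7 [[-7, 33, -44], [-6, 38, -47], [-6, 33, -52], [-10, 32, -52], [-6, 36, -54], [-6, 40, -62], [-11, 31, -64], [-10, 34, -67], [-10, 28, -67], [-5, 40, -67], [-6, 38, -69]]
```

View pics/s7.png

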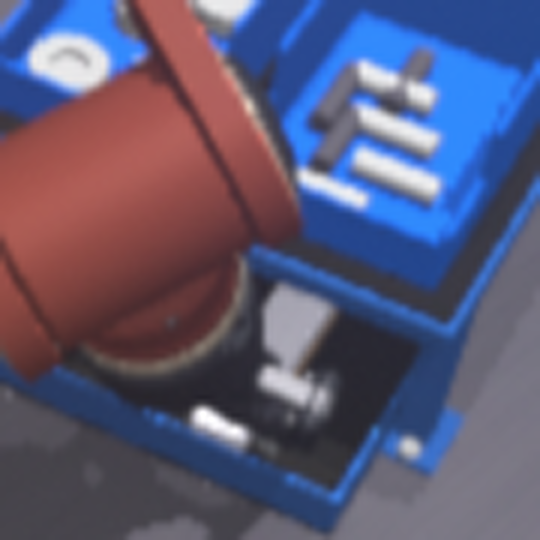

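View pics/t7.png

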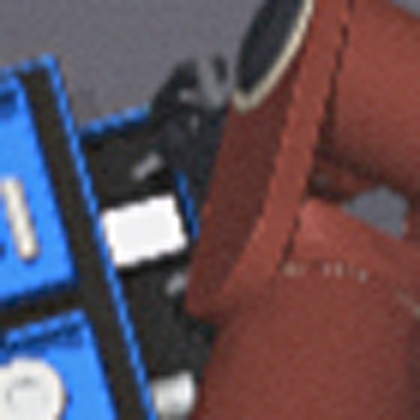

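Request:
apply_moves:
  deltas:
    - [0,0,0.006,0,0.3]
    - [0,0.001,0.006,0,0.3]
    - [0,0,0.005,0,0.3]
    - [0,0,0,0,-1]
    - [0,0,0,0,-1]
    - [0,0,0,0,-1]
    - [0,0,0,0,-1]
    - [0,0,0,0,-1]
  grip_force: 60

```text
t: 14.1
tool_pos: [0.5592, 0.1232, -0.015]
tool_rot: [-1.659, -2.2, -0.486]
contact_force: [-0.1, -0.2, 0.2]
opening: 0.0268
```

```bash
python3 -c "
from h import *
st()"
```

```text
t 14.1 pos [ 0.5592  0.1232 -0.015 ] q [-0.166  0.233  1.871  0.494  1.236 -0.657] F [-0.1 -0.2  0.2] open 0.0268
tx [-0.259  0.847  0.465] ty [0.964 0.259 0.066] tz [-0.064  0.465 -0.883] tilt 28.0 az 97.9 rad az 12.4 r 0.573
```

Request:
apply_moves:
  deltas:
    - [0.003,0,-0.006,0,-1]
    - [0.004,0.001,-0.008,0,-1]
    - [0.004,0.001,-0.008,0,-1]
    - [0.003,0,-0.006,0,-1]
    - [0,0,0,0,-1]
    - [0,0,0,0,-1]
    - [0,0,0,0,-1]
    - [0,0,0,0,-1]
  grip_force: 80

```text
t: 15.1
tool_pos: [0.5582, 0.1219, 0.0171]
tool_rot: [-1.66, -2.201, -0.482]
contact_force: [-1.1, 0.3, -1.9]
opening: 0.0266
```

```bash
python3 -c "
from h import *
o,M=st()
np.set_printoptions(linewidth=220)
t=ctrl.get_image('top');s=ctrl.get_image('scene')
for n,p,(a,b,c,d) in(('t8',t,(200,270,160,230)),('s8',s,(310,400,130,220))):
    i=cv2.resize(p['img'][c:d,a:b,::-1],None,fx=6,fy=6,interpolation=2).copy()
    cv2.imwrite('pics/'+n+'.png',i)
C=cloud(t);print((C[192:206,216:232,2]*1000).round(0).astype(int))
C=cloud(s);print((C[176:208,340:364,2]*1000).round(0).astype(int))
"
```

```text
t 15.1 pos [0.5582 0.1219 0.0171] q [-0.167  0.18   1.867  0.482  1.287 -0.628] F [-1.1  0.3 -1.9] open 0.0266
tx [-0.259  0.848  0.463] ty [0.964 0.259 0.064] tz [-0.066  0.462 -0.884] tilt 27.8 az 98.1 rad az 12.3 r 0.571
[[  -3    6    4    8   55   61   68   62   61   59   64   66   56    7  183  323]
 [   1   12    8    5   59   63   59   58   66   59   65   58   63    6  171  324]
 [ 104   67   57   59   68   66   66   57   57   65   60   61   63   13  137  324]
 [ 117   62   60   57   64   64   64   60   58   62   66   57   60    8  121  334]
 [ 114   61   65   54   63   63   63   63   59   67   60   59   62  123  326  332]
 [ 114   56   65   57   55   61   65   65   63   59   63   64  110  124  328  340]
 [ 122  112   66   62   55   65   61   58   67   64   63   63  113  114  336  342]
 [ 120  122   66   59   61   62   60   66   60   66   79   95  102  115  337  343]
 [ 114  116   64   55   62   62   62   67   63   72   78   95   93  331  341  350]
 [ 115  122  107   66   66   58   63   50   63   73   73   84   92  342  352  358]
 [ 119  110  116   57   65   47    9   56   65
[... 2755 characters left out ...]
2   2]
 [ 30  31  27   4  -1   5   4   1   4   4   8   5   1   4   4   3   6   4   4   5   6   1   3 877]
 [ 24  26  26  26  25   8   3   4   8   5   4   6   2   7   4   2   6   2   4   4   6   5   3   4]
 [ 21  20  26  27  27  28  27   3   2   1   4   4   3   6   4   2   2   7   6   6   3   3   5   6]
 [ 13  18  18  22  19  27  28  29  27   4   3   6   4   2   2   5   5   1 877   3   4   5   3   5]
 [ 12  14  17  17  18  21  23  25  27  29  28   2   6   3   5   4   5   4   6   6   3   2   7   4]
 [  6  12  10  14  15  18  20  24  22  20  26  29  28   2   3   6   6   3   3   5   7   4   4   5]
 [  5   3  11   7  11  13  16  17  16  20  22  25 877  27  26  29   6   3   7   4   4   7   6   2]]
```

View pics/s8.png

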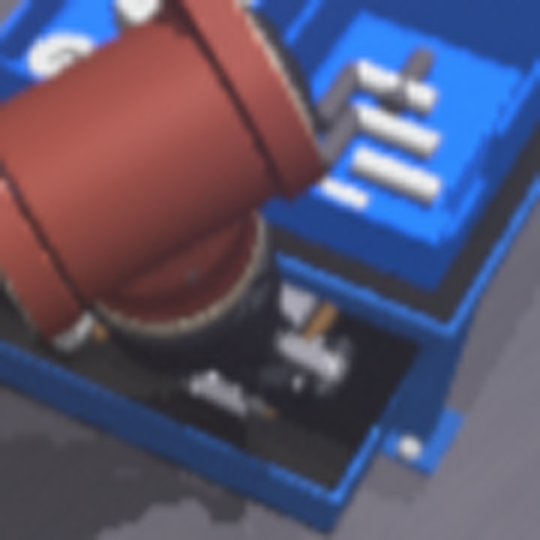

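Step 1 is met: the bar is held level with its top at z≈61 mm, so its underside is about 20 mm above the lip. Now I'll draw it out endwise and then lift it.

Request:
apply_moves:
  deltas:
    - [-0.035,0,-0.018,0,-1]
    - [-0.046,0,-0.024,0,-1]
    - [-0.046,0,-0.024,0,-1]
    - [-0.046,0,-0.024,0,-1]
    - [-0.046,0,-0.024,0,-1]
    - [-0.02,0,-0.01,0,-1]
    - [0.01,0.002,-0.02,0,-1]
    - [0.023,0.003,-0.044,0,-1]

```text
t: 16.2
tool_pos: [0.6278, -0.1437, 0.0841]
tool_rot: [-1.655, -2.192, -0.481]
contact_force: [1.6, 0.6, -2.0]
opening: 0.0261
```

```bash
python3 -c "
from h import *
o,M=st()
t=ctrl.get_image('top');save(t,'t9.png');s=ctrl.get_image('scene');save(s,'s9.png')
"
```

```text
t 16.2 pos [ 0.6278 -0.1437  0.0841] q [-0.523  0.375  1.504  0.378  1.587 -0.857] F [ 1.6  0.6 -2. ] open 0.0261
tx [-0.255  0.845  0.47 ] ty [0.964 0.259 0.057] tz [-0.073  0.468 -0.881] tilt 28.3 az 98.9 rad az -12.9 r 0.644
```

View pics/s9.png

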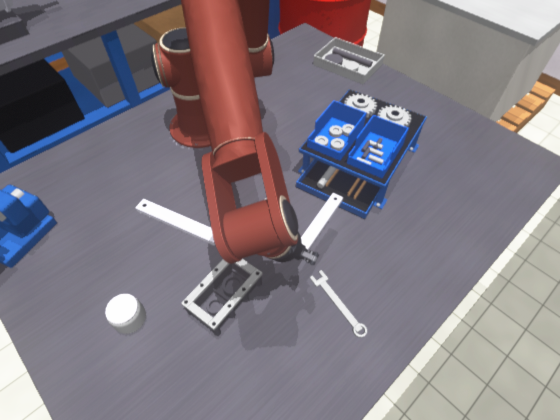

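View pics/t9.png

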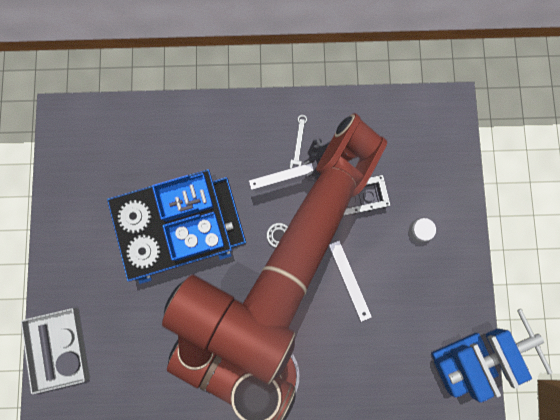

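```bash
python3 -c "
from h import *
o,M=st()
N=[]
for n in ('scene','top'):
    p=ctrl.get_image(n);C=cloud(p);g=p['img'].min(-1)
    L=(C-o['tool_pos'])@M
    tipc=o['tool_pos']-M[:,2]*.045
    b=np.array([-.262,.965]);D=C[...,:2]-tipc[:2];al=D@b;pr=D@np.array([.965,.262])
    m=(al>.03)&(al<.25)&(abs(pr)<.04)&(C[...,2]>.06)&(C[...,2]<.16)&(g>120)
    P=C[m];c=P.mean(0);U,S,V=np.linalg.svd(P-c);print(n,m.sum(),c.round(4),'dir',V[0].round(3),'nrm',V[2].round(3),'al',al[m].min().round(3),al[m].max().round(3)); print('dir tool',(M.T@V[0]).round(3), 'ends', (c+V[0]*((P-c)@V[0]).max()).round(3),(c+V[0]*((P-c)@V[0]).min()).round(3))
    z=np.polyfit(al[m],P[:,2],1);print('pitch',np.degrees(np.arctan(z[0])),'z',z)
"
```

```text
t 16.3 pos [ 0.6336 -0.146   0.0931] q [-0.522  0.367  1.495  0.379  1.586 -0.857] F [-0.1 -1.2 -1.2] open 0.026
tx [-0.263  0.848  0.46 ] ty [0.963 0.26  0.071] tz [-0.059  0.461 -0.885] tilt 27.7 az 97.3 rad az -13.0 r 0.65
scene 705 [ 0.6106 -0.0642  0.1356] dir [ 0.253 -0.967  0.016] nrm [0.106 0.044 0.993] al 0.03 0.189
dir tool [-0.88  -0.008 -0.476] ends [ 0.63  -0.137  0.137] [0.59  0.016 0.134]
pitch -0.920577172314151 z [-0.01606849  0.13727457]
top 498 [ 0.6064 -0.0628  0.1328] dir [-0.256  0.967 -0.013] nrm [-0.11  -0.015  0.994] al 0.03 0.188
dir tool [0.881 0.004 0.473] ends [0.586 0.014 0.132] [ 0.626 -0.138  0.134]
pitch -0.7589623670876652 z [-0.01324717  0.13419336]
```

```bash
cat >> h.py <<'E'
def plan(target,n,turn,g=-1):
    o,M=st();d=(np.array(target)-o['tool_pos'])/n
    for k in range(n):
        print([*(M.T@d).round(3),turn,g],end=', ')
        M=M@R.from_euler('z',turn).as_matrix()
    print(np.linalg.norm(d))
E
python3 -c "
from h import *
plan([.77,-.50,.40],10,.165)
"
```

```text
t 16.4 pos [ 0.6307 -0.1448  0.0876] q [-0.522  0.371  1.501  0.377  1.584 -0.858] F [-0.1 -0.  -3.8] open 0.0262
tx [-0.26   0.847  0.464] ty [0.963 0.261 0.065] tz [-0.066  0.463 -0.884] tilt 27.9 az 98.1 rad az -12.9 r 0.647
[np.float64(-0.019), np.float64(0.006), np.float64(-0.045), 0.165, -1], [np.float64(-0.018), np.float64(0.009), np.float64(-0.045), 0.165, -1], [np.float64(-0.016), np.float64(0.012), np.float64(-0.045), 0.165, -1], [np.float64(-0.014), np.float64(0.015), np.float64(-0.045), 0.165, -1], [np.float64(-0.011), np.float64(0.017), np.float64(-0.045), 0.165, -1], [np.float64(-0.009), np.float64(0.018), np.float64(-0.045), 0.165, -1], [np.float64(-0.005), np.float64(0.019), np.float64(-0.045), 0.165, -1], [np.float64(-0.002), np.float64(0.02), np.float64(-0.045), 0.165, -1], [np.float64(0.001), np.float64(0.02), np.float64(-0.045), 0.165, -1], [np.float64(0.004), np.float64(0.02), np.float64(-0.045), 0.165, -1], 0.04930957503158213
```

Request:
apply_moves:
  deltas:
    - [-0.019,0.006,-0.045,0.16,-1]
    - [-0.018,0.009,-0.045,0.16,-1]
    - [-0.016,0.012,-0.045,0.16,-1]
    - [-0.014,0.015,-0.045,0.16,-1]
    - [-0.011,0.017,-0.045,0.16,-1]
    - [-0.009,0.018,-0.045,0.16,-1]
    - [-0.005,0.02,-0.045,0.16,-1]
    - [-0.002,0.02,-0.045,0.16,-1]

```text
t: 17.4
tool_pos: [0.742, -0.4201, 0.3161]
tool_rot: [-2.53, -0.707, -0.047]
contact_force: [2.6, -2.1, -1.6]
opening: 0.0263
```

```bash
python3 -c "
from h import *
plan([.86,-.69,.42],8,.06)
"
```

```text
t 17.4 pos [ 0.742  -0.4201  0.3161] q [-0.713  0.962  0.281  0.405  2.279  0.519] F [ 2.6 -2.1 -1.6] open 0.0263
tx [0.864 0.476 0.164] ty [ 0.494 -0.735 -0.465] tz [-0.1    0.483 -0.87 ] tilt 29.5 az 101.8 rad az -29.5 r 0.853
[np.float64(-0.001), np.float64(0.026), np.float64(-0.029), 0.06, -1], [np.float64(0.0), np.float64(0.026), np.float64(-0.029), 0.06, -1], [np.float64(0.002), np.float64(0.026), np.float64(-0.029), 0.06, -1], [np.float64(0.003), np.float64(0.026), np.float64(-0.029), 0.06, -1], [np.float64(0.005), np.float64(0.026), np.float64(-0.029), 0.06, -1], [np.float64(0.007), np.float64(0.025), np.float64(-0.029), 0.06, -1], [np.float64(0.008), np.float64(0.025), np.float64(-0.029), 0.06, -1], [np.float64(0.01), np.float64(0.024), np.float64(-0.029), 0.06, -1], 0.0390424921053107
```

Request:
apply_moves:
  deltas:
    - [0.02,0.048,-0.03,0,-1]
    - [0.02,0.048,-0.03,0,-1]
    - [0.02,0.048,-0.03,0,-1]
    - [0.02,0.048,-0.03,0,-1]
    - [0.02,0.048,-0.025,0,-1]
    - [0.02,0.048,-0.02,0,-1]
    - [0.02,0.048,-0.02,0,-1]
    - [0.02,0.048,-0.015,0,-1]

```text
t: 18.4
tool_pos: [0.8031, -0.5175, 0.2483]
tool_rot: [-2.689, -0.675, -0.292]
contact_force: [-0.1, 0.2, -2.3]
opening: 0.0264
```

```bash
cat >> h.py <<'E'
def push(a,up=.1):
    o,M=st();w=np.array([np.cos(np.radians(a)),np.sin(np.radians(a)),up]);print('push',a,(M.T@w/np.linalg.norm(w)*.06).round(3))
    z=M[:,2];e=np.array([.468,.028])-z[:2];print('lean vec',z[:2].round(3),'needed az',np.degrees(np.arctan2(e[1],e[0])).round(1),'len',np.linalg.norm(e).round(3), 'up in tool',M[2].round(3),'bar az',np.degrees(np.arctan2(*(M@[.881,0,.475])[[1,0]])).round(1))
E
python3 -c "
from h import *
push(-39)
"
```

```text
t 18.4 pos [ 0.8031 -0.5175  0.2483] q [-0.767  1.157  0.055  0.42   2.089  0.493] F [-0.1  0.2 -2.3] open 0.0264
tx [0.865 0.416 0.28 ] ty [ 0.489 -0.824 -0.285] tz [ 0.112  0.383 -0.917] tilt 23.5 az 73.7 rad az -32.8 r 0.955
push -39 [ 0.026  0.052 -0.015]
lean vec [0.112 0.383] needed az -45.0 len 0.503 up in tool [ 0.28  -0.285 -0.917] bar az 34.0
```

Request:
apply_moves:
  deltas:
    - [0.02,0.05,-0.03,0,-1]
    - [0.02,0.05,-0.03,0,-1]
    - [0.018,0.05,-0.03,0,-1]
    - [0.018,0.05,-0.03,0,-1]
    - [0.018,0.05,-0.025,0,-1]
    - [0.018,0.05,-0.025,0,-1]
    - [0.018,0.05,-0.02,0,-1]
    - [0.018,0.05,-0.02,0,-1]

```text
t: 19.4
tool_pos: [0.8033, -0.6288, 0.305]
tool_rot: [-2.882, -0.637, -0.607]
contact_force: [0.2, 0.9, -2.6]
opening: 0.0264
```

```bash
python3 -c "
from h import *
push(-45)
"
```

```text
t 19.4 pos [ 0.8033 -0.6288  0.305 ] q [-0.862  1.101  0.056  0.439  1.874  0.43 ] F [ 0.2  0.9 -2.6] open 0.0264
tx [0.83  0.377 0.411] ty [ 0.428 -0.903 -0.038] tz [ 0.356  0.208 -0.911] tilt 24.4 az 30.2 rad az -38.1 r 1.02
push -45 [0.022 0.056 0.001]
lean vec [0.356 0.208] needed az -58.1 len 0.211 up in tool [ 0.411 -0.038 -0.911] bar az 25.5
```

Request:
apply_moves:
  deltas:
    - [0,0.06,-0.01,0,-1]
    - [0,0.06,-0.01,0,-1]
    - [0,0.06,-0.01,0,-1]
    - [0,0.06,-0.01,0,-1]
    - [0,0.06,-0.01,0,-1]
    - [0,0.06,-0.01,0,-1]
    - [0,0,0,0,-1]
    - [0,0,0,0,-1]

```text
t: 20.4
tool_pos: [0.7474, -0.7811, 0.2816]
tool_rot: [2.933, 0.572, 0.802]
contact_force: [0.4, 0.1, -1.7]
opening: 0.0265
```

```bash
python3 -c "
from h import *
push(-58)
"
```

```text
t 20.4 pos [ 0.7474 -0.7811  0.2816] q [-1.007  1.139  0.056  0.469  1.68   0.294] F [ 0.4  0.1 -1.7] open 0.0265
tx [0.797 0.363 0.482] ty [ 0.338 -0.931  0.141] tz [ 0.5    0.051 -0.865] tilt 30.2 az 5.8 rad az -46.3 r 1.081
push -58 [0.01  0.059 0.008]
lean vec [0.5   0.051] needed az -144.2 len 0.039 up in tool [ 0.482  0.141 -0.865] bar az 20.1
```

```bash
cat >> h.py <<'E'
OFF=np.array([.076,0,.001])
def planc(target,n,turn,nt):
    o,M=st();Mf=M@R.from_euler('z',turn*nt).as_matrix()
    T=np.array(target)-Mf@OFF;d=(T-o['tool_pos'])/n
    b=Mf@[.881,0,.475];print('final bar az',np.degrees(np.arctan2(b[1],b[0])).round(1),'pitch',np.degrees(b[2]).round(1),'T',T.round(3),'step',np.linalg.norm(d).round(4))
    for k in range(n):
        t=turn if k<nt else 0
        print([float(x) for x in (M.T@d).round(4)]+[t,-1],end=', ')
        M=M@R.from_euler('z',t).as_matrix()
E
python3 -c "
from h import *
planc([.552,-.330,.20],10,.05,3)
"
```

```text
t 20.4 pos [ 0.7474 -0.7811  0.2816] q [-1.007  1.139  0.056  0.469  1.68   0.294] F [ 0.4  0.1 -1.7] open 0.0265
tx [0.797 0.363 0.482] ty [ 0.338 -0.931  0.141] tz [ 0.5    0.051 -0.865] tilt 30.2 az 5.8 rad az -46.3 r 1.081
final bar az 12.6 pitch 1.6 T [ 0.488 -0.347  0.163] step 0.052
[-0.0107, -0.0509, -0.0005, 0.05, -1], [-0.0132, -0.0503, -0.0005, 0.05, -1], [-0.0157, -0.0495, -0.0005, 0.05, -1], [-0.0181, -0.0487, -0.0005, 0, -1], [-0.0181, -0.0487, -0.0005, 0, -1], [-0.0181, -0.0487, -0.0005, 0, -1], [-0.0181, -0.0487, -0.0005, 0, -1], [-0.0181, -0.0487, -0.0005, 0, -1], [-0.0181, -0.0487, -0.0005, 0, -1], [-0.0181, -0.0487, -0.0005, 0, -1],
```

Request:
apply_moves:
  deltas:
    - [-0.011,-0.051,-0.002,0.05,-1]
    - [-0.013,-0.05,-0.002,0.05,-1]
    - [-0.016,-0.05,-0.002,0.05,-1]
    - [-0.018,-0.049,-0.002,0,-1]
    - [-0.018,-0.049,0,0,-1]
    - [-0.018,-0.049,0,0,-1]
    - [-0.018,-0.049,0,0,-1]
    - [-0.018,-0.049,0,0,-1]

```text
t: 21.4
tool_pos: [0.5537, -0.4528, 0.1922]
tool_rot: [2.983, 0.408, 0.825]
contact_force: [0.9, 0.4, -2.8]
opening: 0.0258
```

```bash
python3 -c "
from h import *
planc([.552,-.330,.16],6,0.0,1)
"
```

```text
t 21.4 pos [ 0.5537 -0.4528  0.1922] q [-0.991  0.06   1.691  0.512  1.174  0.158] F [ 0.9  0.4 -2.8] open 0.0258
tx [0.826 0.255 0.503] ty [ 0.244 -0.966  0.088] tz [ 0.508  0.05  -0.86 ] tilt 30.7 az 5.6 rad az -39.3 r 0.715
final bar az 14.4 pitch 2.0 T [ 0.489 -0.349  0.123] step 0.0234
[-0.0104, -0.0203, 0.0053, 0.0, -1], [-0.0104, -0.0203, 0.0053, 0, -1], [-0.0104, -0.0203, 0.0053, 0, -1], [-0.0104, -0.0203, 0.0053, 0, -1], [-0.0104, -0.0203, 0.0053, 0, -1], [-0.0104, -0.0203, 0.0053, 0, -1],
```

Request:
apply_moves:
  deltas:
    - [-0.01,-0.02,0.005,0.02,-1]
    - [-0.01,-0.02,0.005,0.02,-1]
    - [-0.01,-0.02,0.005,0,-1]
    - [-0.011,-0.02,0.005,0,-1]
    - [-0.011,-0.02,0.005,0,-1]
    - [-0.011,-0.018,0.005,0,-1]
    - [0,0,0,0,-1]
    - [0,0,0,0,-1]

```text
t: 22.4
tool_pos: [0.4943, -0.3392, 0.1326]
tool_rot: [2.985, 0.372, 0.84]
contact_force: [-0.8, 0.2, -2.8]
opening: 0.0262
```

```bash
cat >> h.py <<'E'
def bar(az=11,lo=.03,hi=.25,zl=(.064,.2),thr=120,name=None):
    o,M=st()
    for n in ('scene','top'):
        p=ctrl.get_image(n)
        if name: save(p,name+n[0]+'.png')
        C=cloud(p);g=p['img'].min(-1)
        a=np.radians(az);b=np.array([np.cos(a),np.sin(a)]);q=np.array([-b[1],b[0]])
        tip=o['tool_pos']-M[:,2]*.045;D=C[...,:2]-tip[:2];al=D@b;pr=D@q
        m=(al>lo)&(al<hi)&(abs(pr)<.035)&(C[...,2]>zl[0])&(C[...,2]<zl[1])&(g>thr)
        P=C[m];c=P.mean(0);d=np.linalg.svd(P[:,:2]-c[:2],full_matrices=False)[2][0];d*=np.sign(d@b)
        s=(P[:,:2]-c[:2])@d;A=np.c_[np.ones(len(s)),s,(P[:,:2]-c[:2])@[-d[1],d[0]]];f=np.linalg.lstsq(A,P[:,2],rcond=None)[0]
        far=c[:2]+d*np.percentile(s,99.3);ctr=far-d*.099
        print(n,m.sum(),'az',np.degrees(np.arctan2(d[1],d[0])).round(1),'pitch,roll',np.degrees(f[1:]).round(1),'far',far.round(4),'ctr',ctr.round(4),'ztop@ctr',(f[0]+f[1]*((ctr-c[:2])@d)).round(4))
E
python3 -c "
from h import *
bar(name='b1')
planc([.552,-.330,.16],6,0.0,1)
"
```

```text
t 22.4 pos [ 0.4943 -0.3392  0.1326] q [-0.968 -0.19   2.036  0.54   1.074  0.146] F [-0.8  0.2 -2.8] open 0.0262
tx [0.827 0.232 0.512] ty [ 0.223 -0.972  0.081] tz [ 0.516  0.047 -0.855] tilt 31.2 az 5.2 rad az -34.5 r 0.599
scene 1083 az 12.7 pitch,roll [2.5 8.6] far [ 0.655  -0.3019] ctr [ 0.5584 -0.3237] ztop@ctr 0.1782
top 556 az 12.3 pitch,roll [  6.  -36.1] far [ 0.6536 -0.3014] ctr [ 0.5568 -0.3224] ztop@ctr 0.1741
t 22.5 pos [ 0.494  -0.3394  0.1322] q [-0.969 -0.189  2.036  0.54   1.074  0.146] F [-0.2  0.6 -3.2] open 0.0261
tx [0.827 0.232 0.512] ty [ 0.223 -0.972  0.08 ] tz [ 0.516  0.047 -0.855] tilt 31.2 az 5.2 rad az -34.5 r 0.599
final bar az 13.1 pitch 2.5 T [ 0.489 -0.348  0.122] step 0.0024
[-0.0019, 0.001, 0.0009, 0.0, -1], [-0.0019, 0.001, 0.0009, 0, -1], [-0.0019, 0.001, 0.0009, 0, -1], [-0.0019, 0.001, 0.0009, 0, -1], [-0.0019, 0.001, 0.0009, 0, -1], [-0.0019, 0.001, 0.0009, 0, -1],
```

View pics/b1s.png

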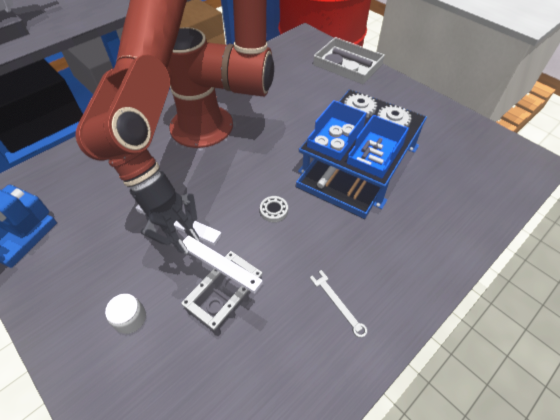

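View pics/b1t.png

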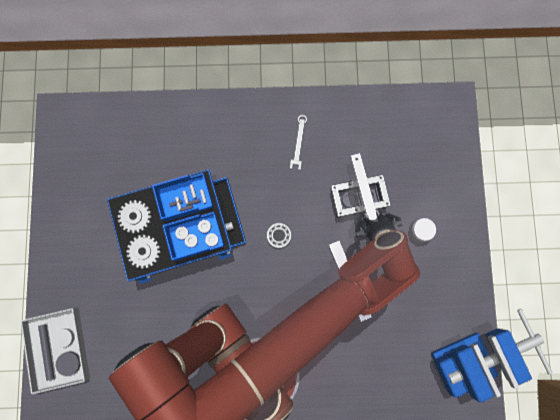

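```bash
python3 -c "
from h import *
planc([.552,-.330,.085],7,0.03,1)
"
```

```text
t 22.5 pos [ 0.494  -0.3394  0.1322] q [-0.969 -0.189  2.036  0.54   1.074  0.146] F [-0.2  0.6 -3.2] open 0.0261
tx [0.827 0.232 0.512] ty [ 0.223 -0.972  0.08 ] tz [ 0.516  0.047 -0.855] tilt 31.2 az 5.2 rad az -34.5 r 0.599
final bar az 11.6 pitch 2.7 T [ 0.488 -0.345  0.047] step 0.0123
[-0.0071, -0.0003, 0.01, 0.03, -1], [-0.0071, -0.0001, 0.01, 0, -1], [-0.0071, -0.0001, 0.01, 0, -1], [-0.0071, -0.0001, 0.01, 0, -1], [-0.0071, -0.0001, 0.01, 0, -1], [-0.0071, -0.0001, 0.01, 0, -1], [-0.0071, -0.0001, 0.01, 0, -1],
```

Request:
apply_moves:
  deltas:
    - [-0.007,0,0.01,0.04,-1]
    - [-0.007,0,0.01,0,-1]
    - [-0.007,0,0.01,0,-1]
    - [-0.007,0,0.01,0,-1]
    - [-0.007,0,0.01,0,-1]
    - [-0.007,0,0.01,0,-1]
    - [-0.007,0,0.01,0,-1]
    - [0,0,0,0,-1]

```text
t: 23.5
tool_pos: [0.4887, -0.3468, 0.04]
tool_rot: [3.006, 0.306, 0.842]
contact_force: [-0.7, 0.6, -3.0]
opening: 0.0264
```

```bash
python3 -c "
from h import *
bar(name='b2',zl=(.075,.13))
planc([.552,-.330,.067],5,0.0,1)
"
```

```text
t 23.5 pos [ 0.4887 -0.3468  0.04  ] q [-0.986 -0.049  2.081  0.606  0.928  0.055] F [-0.7  0.6 -3. ] open 0.0264
tx [0.837 0.188 0.514] ty [ 0.186 -0.981  0.057] tz [ 0.515  0.048 -0.856] tilt 31.1 az 5.3 rad az -35.4 r 0.599
scene 905 az 10.3 pitch,roll [2.1 6. ] far [ 0.6508 -0.3164] ctr [ 0.5534 -0.3341] ztop@ctr 0.0868
top 474 az 10.5 pitch,roll [ 2.2 -2.7] far [ 0.6502 -0.3166] ctr [ 0.5528 -0.3347] ztop@ctr 0.0885
t 23.6 pos [ 0.4895 -0.3477  0.0417] q [-0.986 -0.05   2.079  0.606  0.928  0.055] F [-0.1 -1.3 -2.5] open 0.0259
tx [0.836 0.189 0.515] ty [ 0.186 -0.981  0.059] tz [ 0.516  0.046 -0.855] tilt 31.2 az 5.1 rad az -35.4 r 0.6
final bar az 10.9 pitch 2.7 T [ 0.488 -0.344  0.029] step 0.0027
[-0.0015, -0.0008, 0.0021, 0.0, -1], [-0.0015, -0.0008, 0.0021, 0, -1], [-0.0015, -0.0008, 0.0021, 0, -1], [-0.0015, -0.0008, 0.0021, 0, -1], [-0.0015, -0.0008, 0.0021, 0, -1],
```

View pics/b2s.png

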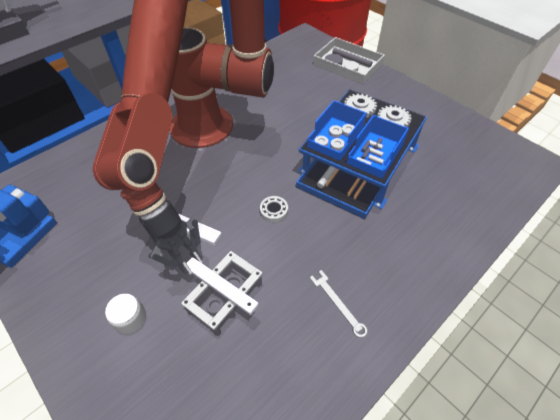

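Request:
apply_moves:
  deltas:
    - [-0.001,-0.001,0.002,0,-1]
    - [-0.001,-0.001,0.002,0,-1]
    - [-0.001,-0.001,0.002,0,-1]
    - [-0.001,-0.001,0.002,0,-1]
    - [-0.001,0,0.002,0,-1]
    - [0,0,0,0,-1]
    - [0,0,0,0,-1]
    - [0,0,0,0,-1]

```text
t: 24.6
tool_pos: [0.4908, -0.3452, 0.0317]
tool_rot: [2.999, 0.308, 0.846]
contact_force: [-0.4, -0.8, -2.9]
opening: 0.0262
```

```bash
python3 -c "
from h import *
bar(name='b3',zl=(.067,.13))
"
```

```text
t 24.6 pos [ 0.4908 -0.3452  0.0317] q [-0.981 -0.037  2.087  0.617  0.905  0.042] F [-0.4 -0.8 -2.9] open 0.0262
tx [0.835 0.191 0.516] ty [ 0.186 -0.981  0.063] tz [ 0.518  0.043 -0.854] tilt 31.3 az 4.8 rad az -35.1 r 0.6
scene 899 az 10.4 pitch,roll [2.3 5.5] far [ 0.6527 -0.3144] ctr [ 0.5553 -0.3323] ztop@ctr 0.0787
top 474 az 10.1 pitch,roll [ 3.  -3.1] far [ 0.6514 -0.3147] ctr [ 0.554  -0.3321] ztop@ctr 0.0793
```

Request:
apply_moves:
  deltas:
    - [-0.001,0,0.001,0,-1]
    - [-0.001,0,0.001,0,-1]
    - [0,0,0,0,-1]
    - [0,0,0,0,-1]
    - [0,0,0,0,-1]
    - [-0.001,0,0.0005,0,-1]
    - [0,0,0,0,-1]
    - [0,0,0,0,-1]

```text
t: 25.7
tool_pos: [0.4904, -0.3459, 0.0293]
tool_rot: [2.998, 0.308, 0.849]
contact_force: [0.0, 1.3, -1.4]
opening: 0.0262
```

```bash
python3 -c "
from h import *
bar(name='b4',zl=(.066,.13))
"
```

```text
t 25.7 pos [ 0.4904 -0.3459  0.0293] q [-0.984 -0.032  2.088  0.623  0.901  0.033] F [ 0.   1.3 -1.4] open 0.0262
tx [0.834 0.191 0.518] ty [ 0.186 -0.981  0.063] tz [ 0.52   0.044 -0.853] tilt 31.5 az 4.8 rad az -35.2 r 0.6
scene 886 az 10.3 pitch,roll [2.5 5.1] far [ 0.6521 -0.3151] ctr [ 0.5547 -0.3328] ztop@ctr 0.0768
top 480 az 10.5 pitch,roll [ 3.3 -3.4] far [ 0.6503 -0.315 ] ctr [ 0.553  -0.3329] ztop@ctr 0.0774
```

Request:
apply_moves:
  deltas:
    - [-0.001,0,0.001,0,-1]
    - [0,0,0,0,-1]
    - [-0.001,0,0.001,0,-1]
    - [0,0,0,0,-1]
    - [0,0,0,0,-1]
    - [0,0,0,0,-1]
    - [0,0,0,0,-1]
    - [0,0,0,0,-1]
  grip_force: 30

```text
t: 26.8
tool_pos: [0.4909, -0.3464, 0.029]
tool_rot: [2.997, 0.31, 0.854]
contact_force: [-1.6, 1.2, 2.6]
opening: 0.0262
```

```bash
python3 -c "
from h import *
bar(name='b5',zl=(.066,.13))
"
```

```text
t 26.8 pos [ 0.4909 -0.3464  0.029 ] q [-0.985 -0.03   2.087  0.628  0.901  0.026] F [-1.6  1.2  2.6] open 0.0262
tx [0.832 0.192 0.521] ty [ 0.187 -0.98   0.063] tz [ 0.523  0.045 -0.851] tilt 31.7 az 4.9 rad az -35.2 r 0.601
scene 886 az 10.4 pitch,roll [3.1 4.5] far [ 0.6524 -0.3152] ctr [ 0.555  -0.3331] ztop@ctr 0.0773
top 473 az 11.1 pitch,roll [ 3.6 -2.6] far [ 0.6504 -0.3146] ctr [ 0.5533 -0.3337] ztop@ctr 0.0776
```

Request:
apply_moves:
  deltas:
    - [0,0,0,0,-1]
    - [0,0,0,0,-0.3]
    - [0,0,0,0,-0.2]
    - [0,0,0,0,0]
    - [0,0,0,0,0.1]
    - [0,0,0,0,0.2]
    - [0,0,0,0,0.2]
    - [0,0,0,0,0.2]
  grip_force: 20

```text
t: 27.9
tool_pos: [0.491, -0.3477, 0.0287]
tool_rot: [2.995, 0.307, 0.853]
contact_force: [0.3, 0.0, -0.2]
opening: 0.0511
```

```bash
python3 -c "
from h import *
bar(name='b6',zl=(.066,.13))
"
```

```text
t 27.9 pos [ 0.491  -0.3477  0.0287] q [-0.986 -0.029  2.087  0.628  0.897  0.027] F [ 0.3  0.  -0.2] open 0.0511
tx [0.832 0.191 0.521] ty [ 0.185 -0.981  0.066] tz [ 0.523  0.041 -0.851] tilt 31.7 az 4.5 rad az -35.3 r 0.602
scene 874 az 10.1 pitch,roll [-0.1  3.2] far [ 0.6531 -0.3161] ctr [ 0.5557 -0.3335] ztop@ctr 0.0742
top 469 az 10.4 pitch,roll [-0.3 -0.2] far [ 0.6524 -0.3163] ctr [ 0.555  -0.3342] ztop@ctr 0.0749
```

View pics/b6s.png

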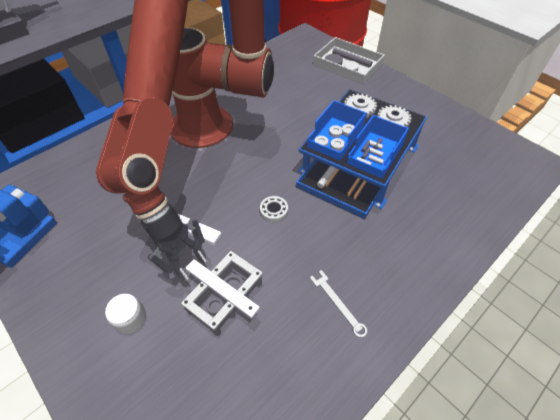

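Request:
apply_moves:
  deltas:
    - [0,0,-0.008,0,0.2]
    - [0,0,-0.012,0,0.2]
    - [0,0,-0.02,0,0.2]
    - [0,0,-0.025,0,0.2]
    - [0,0,-0.03,0,0.2]
    - [0,0,-0.03,0,0.2]
    - [0,0,-0.02,0,0.2]
    - [0,0,0,0,0.2]

```text
t: 29.0
tool_pos: [0.4108, -0.3551, 0.1615]
tool_rot: [2.988, 0.307, 0.853]
contact_force: [-0.2, -0.0, 0.0]
opening: 0.0511
```

```bash
python3 -c "
from h import *
o,M=st()
for n in('scene','top'):
    p=ctrl.get_image(n);save(p,'f'+n[0]+'.png');C=cloud(p);g=p['img'].min(-1)
    m=(C[...,2]>.068)&(C[...,2]<.085)&(abs(C[...,0]-.55)<.14)&(abs(C[...,1]+.33)<.06)&(g>140)
    r=cv2.minAreaRect(C[m][:,:2].astype(np.float32));print(n,'bar',m.sum(),r,np.median(C[m][:,2]))
    m=(C[...,2]>.050)&(C[...,2]<.085)&(np.abs(C[...,0]-.55)<.13)&(np.abs(C[...,1]+.33)<.13)
    m2=m&((C@[0.,0,1])<.066);r=cv2.minAreaRect(C[m2][:,:2].astype(np.float32));print('cover',r)
    for t in ['drift_mid','wrench','bearing','grease_tin','straightedge_mid']:
        for d in ctrl.spot_point(p,t)[:2]: print(t,d['uv'],round(d['confidence'],2))
"
```

```text
t 29.0 pos [ 0.4108 -0.3551  0.1615] q [-1.145 -0.344  2.111  0.553  1.217  0.067] F [-0.2 -0.   0. ] open 0.0511
tx [0.832 0.193 0.521] ty [ 0.183 -0.98   0.072] tz [ 0.524  0.036 -0.851] tilt 31.7 az 3.9 rad az -40.8 r 0.543
scene bar 1036 ((0.5549817681312561, -0.3323334753513336), (0.19899415969848633, 0.029106616973876953), 10.149362564086914) 0.07433008451240891
cover ((0.5550626516342163, -0.32761070132255554), (0.19712409377098083, 0.17066429555416107), 10.09540843963623)
drift_mid [333.4, 168.8] 0.51
wrench [342.3, 306.4] 0.78
bearing [271.9, 209.6] 0.62
bearing [134.0, 316.9] 0.45
grease_tin [133.2, 319.1] 0.91
straightedge_mid [219.3, 286.8] 0.87
straightedge_mid [176.4, 220.9] 0.56
top bar 554 ((0.5547215342521667, -0.3334221839904785), (0.08948340266942978, 0.19213101267814636), 81.18257904052734) 0.07563027063343064
cover ((0.5511689186096191, -0.3295069932937622), (0.1921778917312622, 0.16327230632305145), 73.12810516357422)
wrench [299.1, 142.9] 0.72
bearing [363.5, 192.4] 0.68
bearing [279.3, 234.7] 0.63
grease_tin [418.0, 229.9] 0.97
straightedge_mid [346.8, 278.4] 0.95
straightedge_mid [363.1, 194.3] 0.88
```

View pics/fs.png

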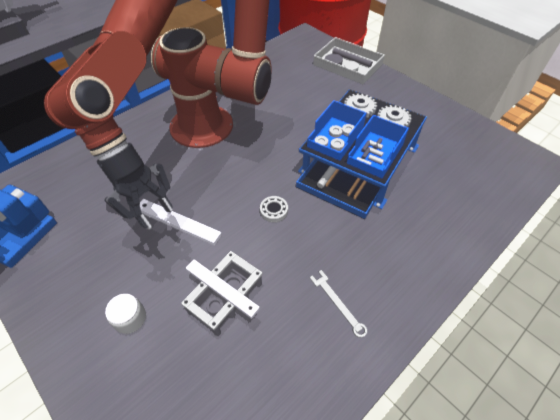

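```bash
python3 -c "
from h import *
print(ctrl.finish_job())"
```

```text
the job is handed in; nothing more can be done
None
```

The straightedge is lying flat across the middle of the cover, released, and the job is handed in at about 29 s of the 48 s. No verdict is reported.

**How it went:** I used the 200 mm bar in the tray; the loose bar on the bench measured 260 mm, so it was the look-alike. I gripped the bar by its near end and lifted its underside about 20 mm above the lip. Then I drew it out endwise until its far end was about 65 mm past the lip. I turned it, lowered it until the force showed contact, and opened the fingers. Its far side sat about 3° high at that point and settled about 5 mm onto the flange.

**The tool's lean:** The moves cannot tilt the tool, so I got the lean by pushing the arm past its reach limit. I did the same again with the bar in hand to turn the lean for placing.

**Last checks:**

| Check | Result | Limit |
|---|---|---|
| Offset from the middle of the face | about 4 mm | 25 mm |
| Angle (bar 10.1°, cover 10.3°) | about 0.2° | 12° |
| Pitch | about 0.2° | 3° |
| Height of bar top | 74–75 mm (74 expected) | – |

The gripper was clear, the force reading was about zero, and the cover, drift, wrench, bearing and tin looked unmoved in the pictures.

**What failed or disagreed:**
- **Fingertips:** they really end about 35 mm behind the reported TCP. My first grasp closed on air above the bar, and I corrected for it.
- **Joint 3:** it read 0.055–0.057 at the reach limit, against a stated lower limit of 0.06. No fault was reported.
- **Roll:** the camera readings of the placed bar's roll differed, 3.2° from the scene camera and 0.2° from the top. I put this down to depth noise.
- **Final top-camera fits:** the automatic outlines mixed the bar with the cover, so the bar's final position in the table is from the scene camera. The top camera agreed just before I backed away.
- **Drift:** the network found it only weakly in the last pictures, so I judged that one by eye.

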